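Clear the potting bench: hang the pail, box the markers, shut the lid

TASK

Clear up the potting bench: first take the metal pail out of the wooden box and hang it by its handle in the hook of the stand, then lay every wooden plant marker flat in the box, none on top of another, straight along the box from front to back with all their wide heads at the hinge side. When they are all in, lower the lid gently until it is fully closed, and leave the other things on the bench where they are.

Things in the scene. Friction and masses are not known exactly. Their poses are not given: they have to be found in the camera images.
- box: Fixed pale wooden marker box, open-topped, outside 166 (its x) by 280 (its y) by 60 mm high, walls and floor 8 mm thick, so the inside is 150 x 264 mm with its floor 8 mm above the bench. Origin: centre of its underside on the bench, z up. The lid is hinged along the +x wall, the side away from the robot.
- lid (a joint): Hinge of the box's wooden lid (166 x 280 x 8 mm, stiff: it stays where it is left): 0 = closed flat on the box rim, grows as it opens upward, about 1.9 = standing open, leaning slightly back.
- lid_hinge (a point): Middle of the hinge line of the lid, at the top of the box's +x wall; the hinge line runs along the box's y axis.
- lid_handle (a point): Grip point of the small dark knob on the lid's outer face near its free edge (on top when the lid is closed, at the back when it is open).
- pail: Small galvanised metal pail, 90 mm high, 110 mm across the rim and 84 mm at the foot, 0.25 kg, with a stiff arched handle standing over it. It starts inside the box. Origin: centre of its underside, z up; the handle lies in its y-z plane.
- pail_grip (a point): Middle of the handle's top bar, on the bar's axis, 150 mm above the pail's foot (60 mm above the rim). The bar is round, 10 mm thick, and runs straight for 45 mm to either side along the pail's y axis.
- stand: Fixed hook stand: wooden foot 130 x 120 x 18 mm, a dark steel post 18 mm thick and 253 mm high at its origin (centre of the underside), and one upturned hook of 9 mm rod reaching out 105 mm along its -x axis, roughly towards the robot.
- hook_seat (a point): Lowest point of the hook's V-shaped trough, on the upper surface of the rod, 80 mm out from the post and 239.5 mm above the bench. Beyond it the rod turns up to the tip; a bar 10 mm thick lying in the trough across the hook has its axis about 5 to 9 mm above this point.
- hook_tip (a point): Top of the upturned hook tip, 105 mm out from the post, 276 mm above the bench: a handle must pass over it.
- fork: Bystander: steel hand fork with wooden handle lying on the bench, 250 mm long along its x, 28 mm high. Origin under its middle.
- jar: Bystander: small glass jar with twist cap, 60 mm across, 85 mm high. Origin: centre of underside.
- small_pot: Bystander: small terracotta pot, 72 mm across, 70 mm high. Origin: centre of underside.
- saucer: Bystander: low terracotta saucer, 90 mm across, 18 mm high. Origin: centre of underside.
- marker1: White-painted wooden plant marker lying flat on the bench, 110 mm long, 14 mm thick, 30 g (there are three to five in all). A stake 14 mm wide with a point at x = -55 mm widens at x = +20 mm into a rectangular head 40 mm wide that ends at x = +55 mm. Origin: the middle of its length, width and thickness (7 mm above what it lies on); x runs from point to head. Both faces are alike.
- marker1_head (a point): Point in the head of marker1, 45 mm from the origin along +x.
- marker2: White-painted wooden plant marker lying flat on the bench, 110 mm long, 14 mm thick, 30 g (there are three to five in all). A stake 14 mm wide with a point at x = -55 mm widens at x = +20 mm into a rectangular head 40 mm wide that ends at x = +55 mm. Origin: the middle of its length, width and thickness (7 mm above what it lies on); x runs from point to head. Both faces are alike.
- marker2_head (a point): Point in the head of marker2, 45 mm from the origin along +x.
- marker3: White-painted wooden plant marker lying flat on the bench, 110 mm long, 14 mm thick, 30 g (there are three to five in all). A stake 14 mm wide with a point at x = -55 mm widens at x = +20 mm into a rectangular head 40 mm wide that ends at x = +55 mm. Origin: the middle of its length, width and thickness (7 mm above what it lies on); x runs from point to head. Both faces are alike.
- marker3_head (a point): Point in the head of marker3, 45 mm from the origin along +x.
- marker4: White-painted wooden plant marker lying flat on the bench, 110 mm long, 14 mm thick, 30 g (there are three to five in all). A stake 14 mm wide with a point at x = -55 mm widens at x = +20 mm into a rectangular head 40 mm wide that ends at x = +55 mm. Origin: the middle of its length, width and thickness (7 mm above what it lies on); x runs from point to head. Both faces are alike.
- marker4_head (a point): Point in the head of marker4, 45 mm from the origin along +x.
- marker5: White-painted wooden plant marker lying flat on the bench, 110 mm long, 14 mm thick, 30 g (there are three to five in all). A stake 14 mm wide with a point at x = -55 mm widens at x = +20 mm into a rectangular head 40 mm wide that ends at x = +55 mm. Origin: the middle of its length, width and thickness (7 mm above what it lies on); x runs from point to head. Both faces are alike.
- marker5_head (a point): Point in the head of marker5, 45 mm from the origin along +x.
Things that resemble listed ones, but are neither listed nor needed, are in the scene too. What is shaped like the marker2 but black or blue is not meant.

How it is judged:
By the outcome, as a careful person would: the job done as asked, in the order asked, and still so for the second after the job is handed in, with the robot touching nothing.
Of marker1, marker2, marker3, marker4, marker5 only 3 to 5 are there at a start; the rules pass over those that are not, and their reading is None.
At some moment in a run one of marker1, marker2, marker3, marker4, marker5 may be knocked a few centimetres aside while the robot is not near it.
It also fails if it takes over 210 s, if anything falls off the work surface, if the arm or the gripper's body presses on something with over 40 N, if the wrist force passes 120 N, or if a joint passes its speed limit or range.

ROBOT

A 7-joint arm with a two-finger parallel gripper is mounted at the origin on the work surface. World frame = base frame: x ahead of the robot, y to its left, z up, the work surface at z = 0. Lengths are in m, angles in rad, forces in N, time in s.
With the tool pointing down it reaches from about 0.4 to 0.85 m from the base axis. Payload 4.5 kg.
Tool frame: the origin (TCP) lies between the finger pads; the fingertips stand r.tip_reach ahead of it and the grasp point (between the pads) lies 3 mm ahead of it (r.tip_reach is the distance from the TCP to the fingertips, in m); z points along the fingers, y is the line along which they close (so a half turn about z gives the same grasp; the last joint's range is limited). The gripper opens to 88 mm and grips with 3 to 60 N. Pads are 18 mm wide; open, the fingers measure 123 mm over their backs; the gripper's body (75 mm by 187 mm) begins 45 mm behind the grasp point.
Start: joints at [-1.072, 0.689, -0.195, 1.565, 0.157, 0.902, -0.215], TCP at [0.28, 0.559, 0.222] pointing down, gripper open.
Joint ranges: [-3.01, 3.01], [-0.46, 2.08], [-1.47, 1.51], [0.13, 2.56], [-1, 4.14], [0.04, 2.09], [-2.66, 2.66]. Speed limits (rad/s): [2.57, 2.57, 3.14, 3.14, 3.14, 3.14, 3.14].

INTERFACE

Orientations are given as a unit quaternion [x, y, z, w].
In Python, from plant import r gives the robot as it stands.
- The arm moves only by the tool step_arm, never from a script. Its argument "motion" is a list of rows, each an object with "dp": the shift along the tool's x, y, z in mm, a list of three; "twist": the turn, a rotation vector about the tool's x, y, z in rad, a list of three; "hand": the opening, from -1 (shut) to 1 (fully open). In form: [{"dp": [dx, dy, dz], "twist": [rx, ry, rz], "hand": hand}, ...]. A call has 1 to 5 rows; each row is the pose to reach, as a shift and turn from the pose commanded when the call began, along the tool's axes at that moment; what a row does not reach only later rows make up. A row lasts 1/8 s, in which the tool goes at most 62.5 mm and 10.7 degrees, less where a joint would pass 70% of its speed; a pose out of reach is approached as far as the arm can. A call with a gripper value outside its range is refused whole. The fingers move at their own pace and stop on an object; "force" is the grip in N (left out, the last holds). Time passes only in rows, so rows that repeat a pose let the fingers close. It gives the time, the measured TCP pose, the force, the opening and the grip force at its end, in the units of the state.
- r.get_state(): the state, without advancing time (a new reading comes with each control period).
- r.snapshot(name): name is "side" or "top"; returns a dict with "pixels" (480x640x3 uint8, red, green, blue), "depth" (480x640 float32, m along the optical axis (not along the pixel's ray), 0 where there is no reading), "fx", "fy", "cx", "cy" (pixels), "xyz" and "orientation" of the camera in the world. Camera axes: x right, y down, z forward; pixel columns grow to the right and rows downward; lengths in m; the calibration is good to about 2 mm. A picture is of the moment at which its call begins.
- r.finish_job(): hands the job in; it is judged then, once.
Trained networks look in the newest picture that a camera, given by its name, has taken for a name from the list of things; names that differ only in an ending like _2 or _b are one class to them, and where a whole thing is asked for, a point or a joint stands for the part that bears it (a point fixed in the world has none). Each returns a list of dicts, best first, with "score" (0 to 1); they miss things now and then, are a little off and sometimes report something else, mostly with a low value. They report only what shows in the picture. A call takes as long as a camera call. They do not tell look-alikes from the thing itself.
- r.search_frame(camera, thing): "at" ([x, y, z] in m, in the coordinates of the camera as it stood for that picture, good to about 4 mm: the middle of the surface that is visible of it).
The state is a dict: "clock": time; "q": joint angles; "qd": joint speeds; "joint_torque": joint torques, N m; "tool_pos": TCP position; "eef_rot": TCP orientation; "contact_force": force on the tool from outside, world axes, zero at the start; "moment": the same for the moment, N m; "opening": opening from 0.0 (shut) to 1.0 (fully open); "finger_force": force on a finger pad.
Only numpy, scipy, OpenCV 4.12 (cv2) and the standard library are available. Lean on these libraries where they do the work, as an engineer would, in place of code of your own. Each camera call takes 0.05 s, during which the arm holds its last target. There are 200 camera calls.

## Working session

There is one attempt and no reset: what is moved stays moved. The work goes in short steps, Python scripts to look and compute and a tool call to move; the robot and the scene stay as the last step left them, time stands still between calls to the robot, and variables do not carry over. Pictures are saved under pics/ and viewed, at most 14 in all, crops included, and the job is handed in when it is done.

Besides the shell and the picture viewer there is one more tool, called after "Request:" by a JSON object that holds its "op" and its "data". step_arm: Moves the arm, as the interface text tells. Its arguments: {"type":"object","properties":{"motion":{"type":"array"},"force":{"type":"number"}},"required":["motion"]}

```bash
ls; mkdir -p pics; cat > h.py <<'E'
import numpy as np,cv2
from scipy.spatial.transform import Rotation as R
from plant import r
def snap(c,name=None):
    s=r.snapshot(c)
    if name: cv2.imwrite(f'pics/{name}.png',s['pixels'][:,:,::-1])
    return s
def toW(s,p): return R.from_quat(s['orientation']).apply(p)+np.array(s['xyz'])
def cloud(s):
    d=s['depth'];v,u=np.mgrid[:480,:640]
    P=np.stack([(u-s['cx'])/s['fx']*d,(v-s['cy'])/s['fy']*d,d],-1)
    return toW(s,P.reshape(-1,3)).reshape(480,640,3)
def toPix(s,p):
    c=R.from_quat(s['orientation']).inv().apply(np.array(p)-np.array(s['xyz']))
    return c[0]/c[2]*s['fx']+s['cx'],c[1]/c[2]*s['fy']+s['cy']
def st():
    s=r.get_state();print('t',round(s['clock'],2),'p',np.round(s['tool_pos'],4),'R',np.round(R.from_quat(s['eef_rot']).as_matrix(),3).tolist(),'F',np.round(s['contact_force'],1),'op',round(s['opening'],3),'ff',s['finger_force'])
    return s
E
python3 - <<'E'
from h import *
st();print(r.tip_reach, r.get_state()['q'])
for c in ['side','top']:
    s=snap(c,c+'0');print(c,s['fx'],s['xyz'],s['orientation'])
    for t in ['box','lid','lid_handle','lid_hinge','pail','pail_grip','stand','hook_seat','hook_tip','marker1','marker1_head','fork','jar','small_pot','saucer']:
        try:
            for d in r.search_frame(c,t)[:8]:
                w=toW(s,d['at']);print(t,round(d['score'],2),np.round(w,3),np.round(toPix(s,w)).astype(int))
        except Exception as e: print(t,e)
E
```

```text
pics
t 0.0 p [0.2799 0.5581 0.221 ] R [[-0.894, 0.448, -0.001], [0.448, 0.894, -0.002], [-0.0, -0.002, -1.0]] F [ 0.   0.  -0.5] op 1.001 ff 0.0
0.022 [-1.07219685  0.6900283  -0.19450702  1.56631271  0.15725289  0.90247973
 -0.21512137]
side 574.0975851869404 [ 0.26802273 -0.9956891   1.15210038] [ 0.91303394 -0.12043442  0.04707133 -0.38684477]
box 0.76 [0.596 0.034 0.06 ] [339 245]
box 0.44 [0.263 0.258 0.015] [207 225]
box 0.44 [ 0.597 -0.377  0.01 ] [391 387]
box 0.19 [0.545 0.434 0.018] [288 172]
lid 0.71 [0.632 0.063 0.14 ] [350 214]
lid 0.69 [0.54  0.433 0.019] [287 172]
lid_handle 0.65 [0.632 0.065 0.142] [349 213]
lid_handle 0.54 [0.264 0.259 0.016] [207 224]
lid_hinge 0.9 [0.632 0.06  0.146] [350 213]
pail 0.83 [0.496 0.079 0.072] [299 238]
pail 0.58 [ 0.598 -0.375  0.012] [392 386]
pail 0.42 [ 0.637 -0.222  0.015] [385 328]
pail_grip 0.69 [0.488 0.071 0.072] [297 240]
stand 0.7 [0.542 0.432 0.019] [287 172]
stand 0.32 [ 0.414 -0.383  0.016] [313 408]
hook_seat 0.73 [0.266 0.259 0.016] [208 224]
hook_seat 0.72 [0.549 0.433 0.014] [289 173]
hook_seat 0.66 [ 0.41  -0.382  0.
[... 1474 characters left out ...]
0.87 [0.543 0.434 0.015] [153 225]
hook_tip 0.61 [0.541 0.436 0.016] [152 225]
marker1 0.73 [ 0.353 -0.245  0.014] [390 299]
marker1 0.68 [ 0.773 -0.281  0.016] [405 153]
marker1 0.64 [ 0.64  -0.219  0.008] [382 198]
marker1 0.59 [ 0.294 -0.519  0.018] [487 323]
marker1 0.51 [ 0.535 -0.229  0.009] [385 235]
marker1 0.51 [0.544 0.43  0.017] [154 224]
marker1_head 0.8 [ 0.64  -0.223  0.014] [384 198]
fork 0.9 [0.27  0.258 0.018] [210 323]
fork 0.56 [ 0.596 -0.374  0.008] [436 215]
fork 0.5 [ 0.411 -0.378  0.012] [437 279]
fork 0.46 [0.542 0.431 0.013] [154 225]
jar 0.85 [ 0.615 -0.47   0.086] [477 205]
small_pot 0.78 [ 0.295 -0.368  0.048] [436 321]
saucer 0.61 [ 0.506 -0.503  0.008] [480 247]
```

View pics/side0.png

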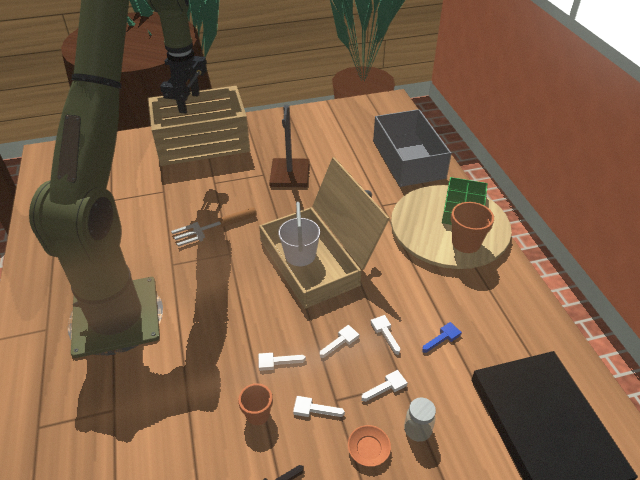

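View pics/top0.png

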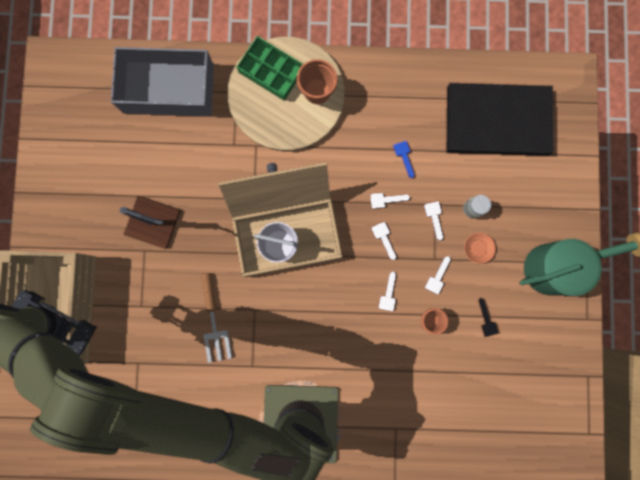

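```bash
cat > m.py <<'E'
from h import *
def markers(s,C,lo=.006,hi=.024):
    im=s['pixels'].astype(int);z=C[...,2]
    m=(im.min(-1)>150)&(im.max(-1)-im.min(-1)<45)&(z>lo)&(z<hi)&(C[...,1]<.6)&(C[...,0]>.2)&(C[...,0]<.9)
    n,l,stt,_=cv2.connectedComponentsWithStats(m.astype(np.uint8))
    out=[]
    for i in range(1,n):
        if stt[i,4]<60: continue
        P=C[l==i][:,:2]; out.append(fit(P)+(len(P),round(float(np.median(z[l==i])),4)))
    return out
def fit(P):
    (c,(w,h),a)=cv2.minAreaRect((P*1000).astype(np.float32))
    a=np.deg2rad(a)
    if w<h: a+=np.pi/2
    d=np.array([np.cos(a),np.sin(a)]);n=np.array([-d[1],d[0]]);c=np.array(c)/1000
    q=(P-c)@d
    wd=lambda k:np.ptp(((P-c)@n)[k])
    if wd(q>.02)<wd(q<-.02): d=-d
    return (np.round(c,4),round(float(np.degrees(np.arctan2(d[1],d[0]))),1),np.round([max(w,h),min(w,h)],0))
E
python3 - <<'E'
from m import *
S={c:snap(c) for c in['side','top']};C={c:cloud(S[c]) for c in S}
for c in S:
    print(c,'bench z',np.round(np.median(C[c][300:340,300:400,2]),4))
    for o in markers(S[c],C[c]): print(o)
    P=C[c].reshape(-1,3);x,y,z=P.T
    ok=z>-.05
    k=ok&(np.hypot(x-.55,y-.43)<.16)&(z>.1);Q=P[k]
    for zl in np.arange(.1,.3,.02):
        q=Q[(Q[:,2]>zl)&(Q[:,2]<=zl+.02)]
        if len(q): print(' post',round(zl,2),len(q),np.round(q.mean(0),3),np.round(q.min(0),3),np.round(q.max(0),3))
    k=ok&(np.hypot(x-.55,y-.43)<.13)&(abs(z-.018)<.005)
    print(' foot',cv2.minAreaRect((P[k,:2]*1000).astype(np.float32)))
    k=ok&(np.hypot(x-.5,y-.08)<.12)&(z>.135)&(z<.2)&(x<.56);q=P[k]
    print(' bar',len(q),np.round(q.mean(0),4),np.round(q.min(0),3),np.round(q.max(0),3),np.linalg.svd(q-q.mean(0),full_matrices=False)[2][0])
    k=ok&(np.hypot(x-.5,y-.08)<.09)&(z>.09)&(z<.103)
    print(' rim',k.sum(),cv2.minEnclosingCircle((P[k,:2]*1000).astype(np.float32)))
    k=ok&(abs(x-.53)<.17)&(abs(y-.06)<.2)&(abs(z-.06)<.004)
    print(' boxrim',k.sum(),cv2.minAreaRect((P[k,:2]*1000).astype(np.float32)))
    k=ok&(abs(x-.66)<.1)&(abs(y-.06)<.2)&(z>.075)&(z<.3)
    q=P[k];m=np.median(q,0);q=q[np.linalg.norm(q-m,axis=1)<.2];v=np.linalg.svd(q-q.mean(0),full_matrices=False)
    print(' lid',len(q),q.mean(0),v[2][2],q.min(0),q.max(0))
E
```

```text
side bench z 0.0011
(array([ 0.6382, -0.2391]), 100.3, array([107.,  40.]), 329, 0.0143)
(array([ 0.5145, -0.2299]), 26.8, array([109.,  41.]), 330, 0.0144)
(array([ 0.3756, -0.2419]), 170.0, array([105.,  41.]), 355, 0.0142)
(array([ 0.577, -0.37 ]), 10.9, array([107.,  39.]), 401, 0.0144)
(array([ 0.4281, -0.3799]), 159.5, array([107.,  42.]), 448, 0.0144)
 post 0.1 28 [0.551 0.435 0.11 ] [0.543 0.427 0.102] [0.56  0.444 0.12 ]
 post 0.12 29 [0.549 0.436 0.129] [0.542 0.431 0.12 ] [0.558 0.446 0.138]
 post 0.14 36 [0.549 0.435 0.15 ] [0.541 0.428 0.14 ] [0.558 0.444 0.16 ]
 post 0.16 32 [0.551 0.435 0.17 ] [0.542 0.426 0.162] [0.56  0.445 0.179]
 post 0.18 25 [0.552 0.434 0.189] [0.544 0.428 0.181] [0.559 0.441 0.2  ]
 post 0.2 17 [0.553 0.433 0.21 ] [0.548 0.427 0.2  ] [0.557 0.441 0.219]
 post 0.22 21 [0.551 0.426 0.231] [0.535 0.376 0.223] [0.558 0.439 0.239]
 post 0.24 83 [0.541 0.405 0.251] [0.519 0.342 0.24 ] [0.559 0.454 0.259]
 post 0.26 16 [0.522 0.345 0.269] [0.517 0.335 0.26 ] [0.538 0.395 0.276]
 foot ((551.0306396484375, 441.2210693359375), (142.18484497070312, 119.492
[... 509 characters left out ...]
most recent call last):
  File "<stdin>", line 5, in <module>
  File "m.py", line 9, in markers
    P=C[l==i][:,:2]; out.append(fit(P)+(len(P),round(float(np.median(z[l==i])),4)))
                                ~~~^^^
  File "m.py", line 18, in fit
    if wd(q>.02)<wd(q<-.02): d=-d
       ~~^^^^^^^
  File "m.py", line 17, in <lambda>
    wd=lambda k:np.ptp(((P-c)@n)[k])
                ~~~~~~^^^^^^^^^^^^^^
    return _methods._ptp(a, axis=axis, out=out, **kwargs)
           ~~~~~~~~~~~~~^^^^^^^^^^^^^^^^^^^^^^^^^^^^^^^^^
    umr_maximum(a, axis, None, out, keepdims),
    ~~~~~~~~~~~^^^^^^^^^^^^^^^^^^^^^^^^^^^^^^
ValueError: zero-size array to reduction operation maximum which has no identity
```

```bash
sed -i 's/stt\[i,4\]<60/stt[i,4]<60 or np.ptp(C[l==i][:,:2],axis=0).max()<.05/; s/np.ptp(((P-c)@n)\[k\])/np.ptp(np.r_[0,((P-c)@n)[k]])/' m.py
python3 - <<'E'
from m import *
S={c:snap(c) for c in['top']};C={c:cloud(S[c]) for c in S}
for c in S:
    for o in markers(S[c],C[c]): print(o)
    P=C[c].reshape(-1,3);x,y,z=P.T
    ok=z>-.05
    k=ok&(np.hypot(x-.55,y-.43)<.16)&(z>.1);Q=P[k]
    for zl in np.arange(.1,.3,.02):
        q=Q[(Q[:,2]>zl)&(Q[:,2]<=zl+.02)]
        if len(q): print(' post',round(zl,2),len(q),np.round(q.mean(0),3),np.round(q.min(0),3),np.round(q.max(0),3))
    k=ok&(np.hypot(x-.55,y-.43)<.13)&(abs(z-.018)<.005)
    print(' foot',cv2.minAreaRect((P[k,:2]*1000).astype(np.float32)))
    k=ok&(np.hypot(x-.5,y-.08)<.12)&(z>.155)&(z<.2)&(x<.56);q=P[k]
    print(' bar',len(q),np.round(q.mean(0),4),np.round(q.min(0),3),np.round(q.max(0),3),np.linalg.svd(q-q.mean(0),full_matrices=False)[2][0])
    k=ok&(np.hypot(x-.5,y-.08)<.09)&(z>.092)&(z<.106)
    print(' rim',k.sum(),cv2.minEnclosingCircle((P[k,:2]*1000).astype(np.float32)))
    k=ok&(abs(x-.53)<.17)&(abs(y-.06)<.2)&(abs(z-.06)<.004)
    print(' boxrim',k.sum(),cv2.minAreaRect((P[k,:2]*1000).astype(np.float32)))
    k=ok&(abs(x-.66)<.12)&(abs(y-.06)<.2)&(z>.08)&(z<.3)
    q=P[k];v=np.linalg.svd(q-q.mean(0),full_matrices=False)
    print(' lid',len(q),q.mean(0),v[2][2],q.min(0),q.max(0))
    k=ok&(abs(x-.73)<.08)&(abs(y-.06)<.2)&(z>.03)&(z<.3)&(S[c]['pixels'].reshape(-1,3).max(1)<90)
    print(' knob',k.sum(),P[k].mean(0),P[k].min(0),P[k].max(0))
E
```

```text
(array([ 0.6389, -0.2405]), 97.7, array([112.,  43.]), 287, 0.0129)
(array([ 0.5784, -0.3744]), 15.3, array([108.,  40.]), 295, 0.0132)
(array([ 0.5132, -0.2292]), 24.7, array([109.,  43.]), 296, 0.0128)
(array([ 0.4276, -0.3862]), 156.1, array([107.,  41.]), 310, 0.0133)
(array([ 0.3748, -0.2373]), 179.4, array([107.,  40.]), 295, 0.0127)
 post 0.1 8 [0.545 0.435 0.11 ] [0.543 0.43  0.103] [0.547 0.439 0.119]
 post 0.12 7 [0.545 0.435 0.129] [0.543 0.432 0.121] [0.547 0.441 0.139]
 post 0.14 8 [0.546 0.435 0.15 ] [0.543 0.432 0.142] [0.558 0.44  0.158]
 post 0.16 10 [0.549 0.435 0.169] [0.543 0.431 0.16 ] [0.56  0.442 0.177]
 post 0.18 7 [0.547 0.435 0.188] [0.543 0.432 0.182] [0.558 0.44  0.2  ]
 post 0.2 10 [0.548 0.436 0.206] [0.543 0.432 0.2  ] [0.559 0.44  0.215]
 post 0.22 27 [0.54  0.401 0.234] [0.526 0.363 0.224] [0.559 0.442 0.24 ]
 post 0.24 160 [0.542 0.407 0.25 ] [0.522 0.349 0.24 ] [0.559 0.447 0.258]
 post 0.26 16 [0.523 0.346 0.271] [0.517 0.336 0.26 ] [0.545 0.439 0.276]
 foot ((551.3389892578125, 438.07452392578125), (131.2733612060547, 118.97096252441406), 73.22443389892578)
 bar 147 [0.4972 0.0728 0.1608] [0.485 0.02  0.155] [0.509 0.124 0.169] [-0.19044198 -0.98164368  0.01037042]
 rim 156 ((496.3868713378906, 72.06123352050781), 56.321224212646484)
 boxrim 722 ((518.4880981445312, 50.92383575439453), (174.32388305664062, 280.46484375), 12.61597728729248)
 lid 3605 [0.63452783 0.07679298 0.15301963] [-0.86919038 -0.19656651  0.45372866] [ 0.54003455 -0.06649855  0.08005908] [0.69726382 0.2183865  0.22072937]
 knob 35 [0.68373894 0.08490799 0.1797937 ] [0.67660859 0.07690134 0.17295477] [0.69308237 0.09497562 0.18535051]
```

```bash
cat >> h.py <<'E'
def down(a):
    a=np.deg2rad(a);c,s=np.cos(a),np.sin(a)
    return R.from_matrix(np.array([[-s,c,0],[c,s,0],[0,0,-1.]]))
def plan(*W):
    s=st();p=np.array(s['tool_pos']);o=R.from_quat(s['eef_rot'])
    for w in W:
        t=np.array(w[:3]);o2=down(w[3]) if not isinstance(w[3],R) else w[3]
        tw=(o.inv()*o2).as_rotvec();dp=o.inv().apply(t-p)*1000
        print('dp',np.round(dp,1).tolist(),'twist',np.round(tw,3).tolist(),'rows',round(max(np.linalg.norm(dp)/62.5,np.degrees(np.linalg.norm(tw))/10.7),1))
        p,o=t,o2
E
python3 -c "
from h import *
plan((.28,.558,.34,63.4),(.40,.3,.34,20),(.501,.0944,.34,-11),(.501,.0944,.20,-11),(.501,.0944,.161,-11))"
```

```text
t 1.75 p [0.2801 0.5587 0.2218] R [[-0.894, 0.448, 0.0], [0.448, 0.894, 0.0], [-0.0, 0.0, -1.0]] F [ 0.4  0.  -0.6] op 1.001 ff 0.0
dp [-0.2, -0.7, -118.2] twist [0.0, 0.0, -0.001] rows 1.9
dp [-222.8, -177.0, 0.0] twist [0.0, 0.0, 0.757] rows 4.6
dp [-227.7, 24.6, 0.0] twist [0.0, 0.0, 0.541] rows 3.7
dp [0.0, 0.0, 140.0] twist [0.0, 0.0, 0.0] rows 2.2
dp [0.0, 0.0, 39.0] twist [0.0, 0.0, 0.0] rows 0.6
```

Request:
{"op": "step_arm", "data": {"motion": [{"dp": [0, 0, -60], "twist": [0, 0, 0], "hand": 1}, {"dp": [0, 0, -118], "twist": [0, 0, 0], "hand": 1}, {"dp": [0, 0, -118], "twist": [0, 0, 0], "hand": 1}]}}

```text
clock: 2.12
tool_pos: [0.2811, 0.5615, 0.3452]
eef_rot: [0.23, 0.973, 0.005, 0.001]
contact_force: [0.1, -0.3, -0.4]
opening: 0.998
finger_force: 0.0
```

Request:
{"op": "step_arm", "data": {"motion": [{"dp": [-45, -35, 0], "twist": [0, 0, 0.15], "hand": 1}, {"dp": [-90, -71, 0], "twist": [0, 0, 0.3], "hand": 1}, {"dp": [-134, -106, 0], "twist": [0, 0, 0.45], "hand": 1}, {"dp": [-178, -142, 0], "twist": [0, 0, 0.6], "hand": 1}, {"dp": [-223, -177, 0], "twist": [0, 0, 0.757], "hand": 1}]}}

```text
clock: 2.75
tool_pos: [0.4002, 0.2983, 0.3389]
eef_rot: [0.576, 0.818, -0.001, -0.0]
contact_force: [0.4, -0.1, 0.1]
opening: 0.996
finger_force: 0.0
```

Request:
{"op": "step_arm", "data": {"motion": [{"dp": [-57, 6, 0], "twist": [0, 0, 0.14], "hand": 1}, {"dp": [-114, 12, 0], "twist": [0, 0, 0.27], "hand": 1}, {"dp": [-171, 18, 0], "twist": [0, 0, 0.41], "hand": 1}, {"dp": [-228, 25, 0], "twist": [0, 0, 0.54], "hand": 1}, {"dp": [-228, 25, 0], "twist": [0, 0, 0.54], "hand": 1}]}}

```text
clock: 3.38
tool_pos: [0.5026, 0.0892, 0.3389]
eef_rot: [0.775, 0.633, -0.001, 0.001]
contact_force: [-0.5, 1.3, 0.3]
opening: 0.999
finger_force: 0.0
```

```bash
python3 -c "
from h import *
plan((.501,.0944,.20,-11),(.501,.0944,.161,-11))"
```

```text
t 3.38 p [0.5026 0.0892 0.3389] R [[0.2, 0.98, -0.0], [0.98, -0.2, -0.004], [-0.004, 0.0, -1.0]] F [-0.5  1.3  0.3] op 0.999 ff 0.0
dp [5.3, -2.7, 138.9] twist [0.0, 0.004, -0.009] rows 2.2
dp [0.0, 0.0, 39.0] twist [0.0, 0.0, 0.0] rows 0.6
```

Request:
{"op": "step_arm", "data": {"motion": [{"dp": [1, 0, 45], "twist": [0, 0, 0], "hand": 1}, {"dp": [1, 0, 90], "twist": [0, 0, 0], "hand": 1}, {"dp": [1, 0, 125], "twist": [0, 0, 0], "hand": 1}, {"dp": [1, 0, 138], "twist": [0, 0, 0], "hand": 1}, {"dp": [1, 0, 138], "twist": [0, 0, 0], "hand": 1}]}}

```text
clock: 4.0
tool_pos: [0.5012, 0.0964, 0.2014]
eef_rot: [0.771, 0.637, -0.001, -0.001]
contact_force: [-0.1, -0.6, 0.2]
opening: 0.999
finger_force: 0.0
```

```bash
python3 -c "
from h import *
plan((.501,.0944,.161,-11))
snap('side','s1')
s=snap('top','t1');C=cloud(s);P=C.reshape(-1,3)"
```

```text
t 4.0 p [0.5012 0.0964 0.2014] R [[0.189, 0.982, -0.002], [0.982, -0.189, 0.0], [-0.0, -0.002, -1.0]] F [-0.1 -0.6  0.2] op 0.999 ff 0.0
dp [-2.0, 0.2, 40.4] twist [-0.002, 0.0, 0.002] rows 0.6
```

View pics/s1.png

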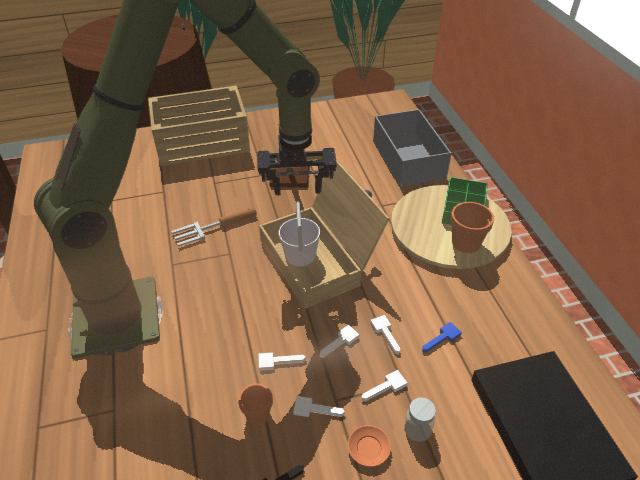

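The open gripper straddles the pail's bar from above, bar top at about (297, 210), fingertips at (275–320, 188). Descending and gripping.

Request:
{"op": "step_arm", "data": {"motion": [{"dp": [0, 0, 20], "twist": [0, 0, 0], "hand": 1}, {"dp": [-1, 0, 40], "twist": [0, 0, 0], "hand": 1}, {"dp": [-1, 0, 40], "twist": [0, 0, 0], "hand": 0}, {"dp": [-1, 0, 40], "twist": [0, 0, 0], "hand": -1}, {"dp": [-1, 0, 40], "twist": [0, 0, 0], "hand": -1}], "force": 50}}

```text
clock: 4.72
tool_pos: [0.5024, 0.0951, 0.1629]
eef_rot: [0.771, 0.636, 0.001, 0.0]
contact_force: [0.1, -1.0, -0.4]
opening: 0.684
finger_force: 0.0
```

Request:
{"op": "step_arm", "data": {"motion": [{"dp": [0, 0, 0], "twist": [0, 0, 0], "hand": -1}, {"dp": [0, 0, 0], "twist": [0, 0, 0], "hand": -1}, {"dp": [0, 0, 0], "twist": [0, 0, 0], "hand": -1}, {"dp": [0, 0, -5], "twist": [0, 0, 0], "hand": -1}, {"dp": [0, 0, -10], "twist": [0, 0, 0], "hand": -1}]}}

```text
clock: 5.35
tool_pos: [0.5017, 0.0948, 0.1722]
eef_rot: [0.771, 0.636, 0.0, 0.0]
contact_force: [-0.5, -0.1, 0.4]
opening: 0.115
finger_force: 0.0
```

Request:
{"op": "step_arm", "data": {"motion": [{"dp": [0, 0, 5], "twist": [0, 0, 0], "hand": -1}, {"dp": [0, 0, 10], "twist": [0, 0, 0], "hand": -1}, {"dp": [0, 0, 10], "twist": [0, 0, 0], "hand": -1}, {"dp": [0, 0, 10], "twist": [0, 0, 0], "hand": -1}]}}

```text
clock: 5.85
tool_pos: [0.5015, 0.0948, 0.1616]
eef_rot: [0.771, 0.636, -0.0, -0.0]
contact_force: [0.3, 0.4, 0.3]
opening: 0.009
finger_force: 0.0
```

```bash
python3 -c "
from h import *
st()
s=snap('side');C=cloud(s);cv2.imwrite('pics/s2.png',cv2.resize(s['pixels'][130:310,200:440,::-1],None,fx=3,fy=3))
s=snap('top');C2=cloud(s)
for C in (C,C2):
  P=C.reshape(-1,3);x,y,z=P.T
  k=(np.hypot(x-.5,y-.08)<.12)&(z>.12)&(z<.18)&(x<.56);q=P[k]
  q=q[q[:,1]<.07]
  for i in np.linspace(0,len(q)-1,12).astype(int): print(np.round(q[i],3))
  k=(np.hypot(x-.5,y-.08)<.09)&(z>.09)&(z<.103)
  print(' rim',k.sum(),cv2.minEnclosingCircle((P[k,:2]*1000).astype(np.float32)))
"
```

```text
t 5.85 p [0.5015 0.0948 0.1616] R [[0.19, 0.982, -0.0], [0.982, -0.19, -0.0], [-0.0, -0.0, -1.0]] F [0.3 0.4 0.3] op 0.009 ff 0.0
[0.494 0.067 0.165]
[0.498 0.061 0.163]
[0.488 0.054 0.161]
[0.488 0.04  0.167]
[0.491 0.035 0.164]
[0.485 0.032 0.157]
[0.485 0.021 0.16 ]
[0.488 0.024 0.15 ]
[0.483 0.025 0.14 ]
[0.484 0.018 0.139]
[0.487 0.022 0.127]
[0.489 0.02  0.122]
 rim 264 ((495.76446533203125, 71.9523696899414), 60.53056716918945)
[0.499 0.069 0.163]
[0.497 0.059 0.159]
[0.495 0.061 0.159]
[0.495 0.041 0.156]
[0.492 0.053 0.163]
[0.493 0.035 0.16 ]
[0.49  0.048 0.16 ]
[0.49  0.03  0.158]
[0.487 0.04  0.16 ]
[0.488 0.02  0.156]
[0.486 0.022 0.156]
[0.483 0.021 0.127]
 rim 79 ((497.4782409667969, 69.64249420166016), 54.487754821777344)
```

View pics/s2.png

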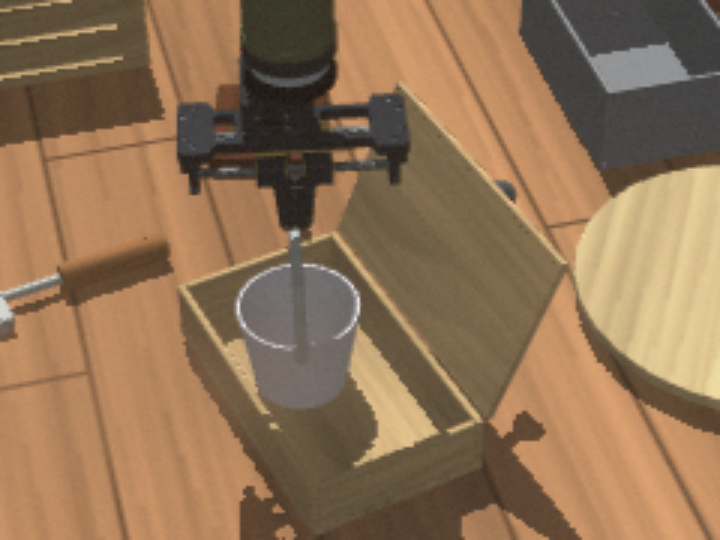

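The fingers sit exactly on the bar line at crop (297, 228), but the reading says shut; I test with a small lift.

Request:
{"op": "step_arm", "data": {"motion": [{"dp": [0, 0, -10], "twist": [0, 0, 0], "hand": -1}, {"dp": [0, 0, -20], "twist": [0, 0, 0], "hand": -1}, {"dp": [0, 0, -30], "twist": [0, 0, 0], "hand": -1}, {"dp": [0, 0, -30], "twist": [0, 0, 0], "hand": -1}]}}

```text
clock: 6.45
tool_pos: [0.5024, 0.095, 0.1929]
eef_rot: [0.771, 0.636, 0.001, 0.001]
contact_force: [0.3, -1.0, 0.0]
opening: 0.009
finger_force: 0.0
```

```bash
python3 -c "
from h import *
st()
s=snap('side');C=cloud(s);cv2.imwrite('pics/s3.png',cv2.resize(s['pixels'][150:290,230:400,::-1],None,fx=4,fy=4))
r.search_frame
"
```

```text
t 6.45 p [0.5024 0.095  0.1929] R [[0.19, 0.982, 0.002], [0.982, -0.19, 0.001], [0.001, 0.002, -1.0]] F [ 0.3 -1.   0. ] op 0.009 ff 0.0
```

View pics/s3.png

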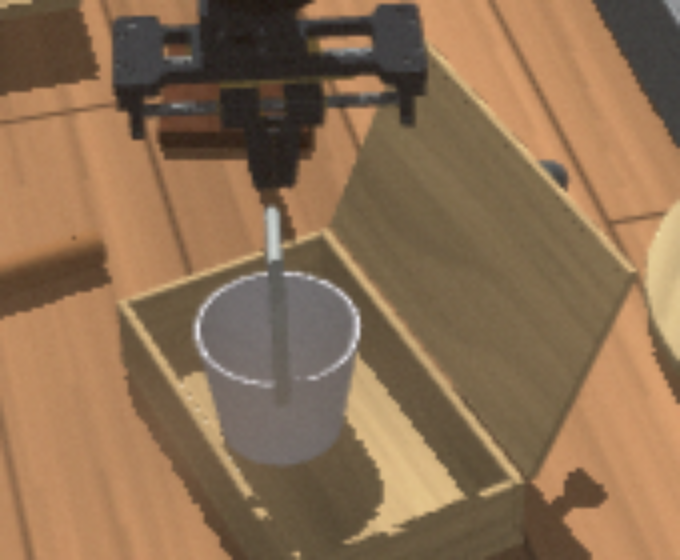

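```bash
python3 -c "
from h import *
s=snap('side');C=cloud(s)
for t in (-.045,0,.022,.045):
  print(t,toPix(s,np.array([.497,.0728,.158])+t*np.array([.19,.98,0])))
print('tips',toPix(s,[.5024,.095,.171]))
im=s['pixels']
for v in range(196,256,4): print(v,[(u,np.round(C[v,u],3).tolist()) for u in range(294,304,3)])
"
```

```text
-0.045 (np.float64(299.5085446293344), np.float64(227.49018331702771))
0 (np.float64(298.6931047188622), np.float64(215.48743470337342))
0.022 (np.float64(298.3072524776389), np.float64(209.80793901774192))
0.045 (np.float64(297.91247054454595), np.float64(203.99700403740314))
tips (np.float64(298.56178550481866), np.float64(205.80952753893564))
196 [(294, [0.49, 0.087, 0.214]), (297, [0.498, 0.087, 0.212]), (300, [0.506, 0.088, 0.209]), (303, [0.566, 0.321, 0.005])]
200 [(294, [0.536, 0.313, 0.001]), (297, [0.546, 0.318, -0.005]), (300, [0.553, 0.306, 0.003]), (303, [0.563, 0.311, -0.003])]
204 [(294, [0.53, 0.289, 0.007]), (297, [0.503, 0.114, 0.161]), (300, [0.55, 0.296, -0.003]), (303, [0.558, 0.29, -0.001])]
208 [(294, [0.528, 0.281, -0.002]), (297, [0.498, 0.094, 0.166]), (300, [0.545, 0.272, 0.002]), (303, [0.553, 0.27, 0.001])]
212 [(294, [0.523, 0.258, 0.003]), (297, [0.495, 0.083, 0.162]), (300, [0.503, 0.081, 0.162]), (303, [0.536, 0.193, 0.056])]
216 [(294, [0.508, 0.186, 0.054]), (297, [0.492, 0.07, 0.16]), (300, [0.499, 0.068, 0.16]), (303, [0.535, 0.192, 0.042])]
220 [
[... 414 characters left out ...]
1, 0.121, 0.053]), (300, [0.487, 0.019, 0.152]), (303, [0.518, 0.124, 0.046])]
236 [(294, [0.491, 0.119, 0.042]), (297, [0.498, 0.112, 0.047]), (300, [0.487, 0.019, 0.137]), (303, [0.517, 0.117, 0.037])]
240 [(294, [0.49, 0.117, 0.029]), (297, [0.499, 0.118, 0.025]), (300, [0.487, 0.02, 0.122]), (303, [0.515, 0.111, 0.028])]
244 [(294, [0.489, 0.114, 0.017]), (297, [0.497, 0.112, 0.016]), (300, [0.486, 0.019, 0.11]), (303, [0.515, 0.114, 0.009])]
248 [(294, [0.472, 0.029, 0.089]), (297, [0.478, 0.022, 0.093]), (300, [0.485, 0.017, 0.097]), (303, [0.495, 0.024, 0.087])]
252 [(294, [0.471, 0.029, 0.073]), (297, [0.479, 0.027, 0.073]), (300, [0.487, 0.026, 0.072]), (303, [0.495, 0.028, 0.069])]
```

```bash
python3 -c "
from h import *
st()
s=snap('side');C=cloud(s);print('t err',s['xyz'])
for v in range(150,204,3): print(v,[(u,np.round(C[v,u],3).tolist()) for u in (291,295,298,301,306)])
P=C.reshape(-1,3);x,y,z=P.T
k=(np.hypot(x-.5,y-.095)<.1)&(z>.172)&(z<.4)&(x<.58)
h=np.histogram(z[k],np.arange(.17,.4,.01));print(h[0])
print(r.tip_reach)
"
```

```text
t 6.55 p [0.5016 0.0949 0.192 ] R [[0.19, 0.982, 0.0], [0.982, -0.19, 0.0], [0.0, 0.0, -1.0]] F [-0.2  0.6 -0.8] op 0.007 ff 0.0
t err [ 0.26802273 -0.9956891   1.15210038]
150 [(291, [0.268, -0.996, 1.152]), (295, [0.491, 0.058, 0.375]), (298, [0.499, 0.061, 0.371]), (301, [0.506, 0.061, 0.37]), (306, [0.517, 0.059, 0.369])]
153 [(291, [0.482, 0.061, 0.366]), (295, [0.492, 0.064, 0.362]), (298, [0.498, 0.061, 0.363]), (301, [0.504, 0.055, 0.366]), (306, [0.632, 0.547, -0.005])]
156 [(291, [0.483, 0.067, 0.353]), (295, [0.491, 0.061, 0.356]), (298, [0.498, 0.06, 0.356]), (301, [0.505, 0.058, 0.355]), (306, [0.528, 0.106, 0.317])]
159 [(291, [0.486, 0.085, 0.331]), (295, [0.494, 0.077, 0.335]), (298, [0.502, 0.078, 0.333]), (301, [0.508, 0.075, 0.334]), (306, [0.527, 0.103, 0.31])]
162 [(291, [0.484, 0.077, 0.329]), (295, [0.493, 0.072, 0.33]), (298, [0.501, 0.074, 0.327]), (301, [0.508, 0.074, 0.326]), (306, [0.522, 0.083, 0.317])]
165 [(291, [0.484, 0.078, 0.319]), (295, [0.493, 0.073, 0.321]), (298, [0.5, 0.071, 0.321]), (301, [0.507, 0.071, 0.319]), (306, [0.268, -0.996, 1.152])]

[... 1248 characters left out ...]
, 0.35, 0.004]), (295, [0.493, 0.085, 0.228]), (298, [0.5, 0.083, 0.227]), (301, [0.508, 0.084, 0.225]), (306, [0.581, 0.344, -0.002])]
195 [(291, [0.532, 0.337, 0.003]), (295, [0.493, 0.087, 0.216]), (298, [0.554, 0.337, -0.002]), (301, [0.507, 0.083, 0.216]), (306, [0.575, 0.318, 0.009])]
198 [(291, [0.529, 0.326, 0.001]), (295, [0.543, 0.33, -0.006]), (298, [0.551, 0.324, -0.003]), (301, [0.559, 0.32, -0.001]), (306, [0.574, 0.315, -0.001])]
201 [(291, [0.527, 0.317, -0.004]), (295, [0.537, 0.307, 0.002]), (298, [0.546, 0.303, 0.004]), (301, [0.556, 0.305, -0.0]), (306, [0.569, 0.296, 0.005])]
[  0   0   0   2  27  40  36  41  58   0  25 192 259 181 706 122  73  22
  59 137 179  47]
0.022
```

Depth shows the fingertips at z≈0.211 while the reported TCP is 0.192: the tool really sits about 40 mm higher than reported, so it closed above the bar. I reopen and go lower, checking.

Request:
{"op": "step_arm", "data": {"motion": [{"dp": [0, 0, 0], "twist": [0, 0, 0], "hand": 0}, {"dp": [0, 0, 0], "twist": [0, 0, 0], "hand": 0}, {"dp": [0, 0, 0], "twist": [0, 0, 0], "hand": 0}, {"dp": [0, 0, 0], "twist": [0, 0, 0], "hand": 0}, {"dp": [0, 0, 0], "twist": [0, 0, 0], "hand": 0}]}}

```text
clock: 7.22
tool_pos: [0.5016, 0.0948, 0.1918]
eef_rot: [0.771, 0.636, -0.0, -0.0]
contact_force: [0.6, -0.0, -0.3]
opening: 0.495
finger_force: 0.0
```

Request:
{"op": "step_arm", "data": {"motion": [{"dp": [0, 0, 15], "twist": [0, 0, 0], "hand": 0}, {"dp": [0, 0, 30], "twist": [0, 0, 0], "hand": 0}, {"dp": [0, 0, 45], "twist": [0, 0, 0], "hand": 0}, {"dp": [0, 0, 60], "twist": [0, 0, 0], "hand": 0}, {"dp": [0, 0, 70], "twist": [0, 0, 0], "hand": 0}]}}

```text
clock: 7.85
tool_pos: [0.5014, 0.0949, 0.121]
eef_rot: [0.771, 0.636, -0.0, -0.0]
contact_force: [0.2, 0.8, -1.0]
opening: 0.504
finger_force: 0.0
```

```bash
python3 -c "
from h import *
st()
s=snap('side');C=cloud(s)
cv2.imwrite('pics/s4.png',cv2.resize(s['pixels'][150:290,230:400,::-1],None,fx=4,fy=4))
P=C.reshape(-1,3);x,y,z=P.T
k=(np.hypot(x-.5,y-.095)<.1)&(z>.1)&(z<.4)&(x<.58)&(s['pixels'].reshape(-1,3).max(1)<70)
print(np.histogram(z[k],np.arange(.1,.3,.01))[0])
q=P[k&(z<.19)];print(np.round(q[np.argsort(q[:,2])[:12]],3))
"
```

```text
t 7.85 p [0.5014 0.0949 0.121 ] R [[0.19, 0.982, -0.001], [0.982, -0.19, -0.0], [-0.0, -0.001, -1.0]] F [ 0.2  0.8 -1. ] op 0.504 ff 0.0
[  0   0   0   4  25  30  33  33  39   2  19 145 185 151 423  96  70   9
  61]
[[0.47  0.094 0.137]
 [0.53  0.084 0.138]
 [0.523 0.081 0.139]
 [0.524 0.084 0.14 ]
 [0.472 0.09  0.14 ]
 [0.528 0.079 0.14 ]
 [0.474 0.088 0.141]
 [0.524 0.094 0.142]
 [0.475 0.091 0.142]
 [0.47  0.092 0.142]
 [0.476 0.094 0.142]
 [0.529 0.083 0.143]]
```

View pics/s4.png

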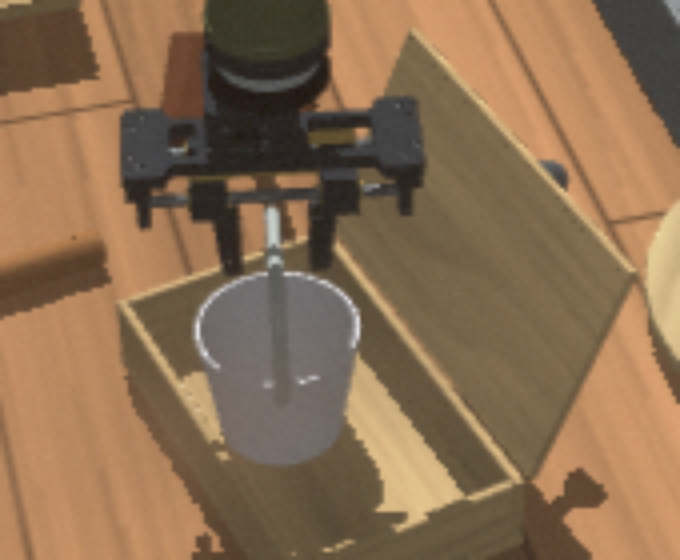

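Fingertips now at z≈0.139 straddle the bar (crop 235 and 322, bar at 275). Close.

Request:
{"op": "step_arm", "data": {"motion": [{"dp": [0, 0, 0], "twist": [0, 0, 0], "hand": -1}, {"dp": [0, 0, 0], "twist": [0, 0, 0], "hand": -1}, {"dp": [0, 0, 0], "twist": [0, 0, 0], "hand": -1}, {"dp": [0, 0, 0], "twist": [0, 0, 0], "hand": -1}, {"dp": [0, 0, 0], "twist": [0, 0, 0], "hand": -1}], "force": 55}}

```text
clock: 8.52
tool_pos: [0.5015, 0.0951, 0.1222]
eef_rot: [0.771, 0.636, 0.0, -0.0]
contact_force: [-2.2, 0.6, 4.7]
opening: 0.087
finger_force: 53.3
```

Request:
{"op": "step_arm", "data": {"motion": [{"dp": [0, 0, 0], "twist": [0, 0, 0], "hand": -1}, {"dp": [0, 0, 0], "twist": [0, 0, 0], "hand": -1}, {"dp": [0, 0, -5], "twist": [0, 0, 0], "hand": -1}, {"dp": [0, 0, -10], "twist": [0, 0, 0], "hand": -1}]}}

```text
clock: 9.02
tool_pos: [0.5015, 0.0947, 0.1318]
eef_rot: [0.771, 0.636, -0.0, -0.0]
contact_force: [1.0, -0.8, -3.1]
opening: 0.086
finger_force: 54.1
```

```bash
python3 -c "
from h import *
plan((.5015,.095,.262,-11),(.49,.18,.262,31),(.4775,.2702,.262,73))"
```

```text
t 9.03 p [0.5015 0.0947 0.1318] R [[0.19, 0.982, -0.0], [0.982, -0.19, -0.0], [-0.0, -0.0, -1.0]] F [ 1.  -0.8 -3.1] op 0.086 ff 54.095256328582764
dp [0.3, -0.1, -130.2] twist [-0.0, 0.0, 0.001] rows 2.1
dp [81.2, -27.5, 0.0] twist [0.0, 0.0, -0.733] rows 3.9
dp [83.8, 35.7, 0.0] twist [0.0, 0.0, -0.733] rows 3.9
```

Request:
{"op": "step_arm", "data": {"motion": [{"dp": [0, 0, -26], "twist": [0, 0, 0], "hand": -1}, {"dp": [0, 0, -54], "twist": [0, 0, 0], "hand": -1}, {"dp": [0, 0, -84], "twist": [0, 0, 0], "hand": -1}, {"dp": [0, 0, -110], "twist": [0, 0, 0], "hand": -1}, {"dp": [0, 0, -130], "twist": [0, 0, 0], "hand": -1}]}}

```text
clock: 9.65
tool_pos: [0.5016, 0.0947, 0.263]
eef_rot: [0.771, 0.636, 0.0, 0.0]
contact_force: [0.3, 0.1, -2.5]
opening: 0.087
finger_force: 54.1
```

Request:
{"op": "step_arm", "data": {"motion": [{"dp": [16, -6, 0], "twist": [0, 0, -0.14], "hand": -1}, {"dp": [32, -11, 0], "twist": [0, 0, -0.29], "hand": -1}, {"dp": [48, -17, 0], "twist": [0, 0, -0.44], "hand": -1}, {"dp": [65, -22, 0], "twist": [0, 0, -0.59], "hand": -1}, {"dp": [81, -27, 0], "twist": [0, 0, -0.733], "hand": -1}]}}

```text
clock: 10.28
tool_pos: [0.4901, 0.1797, 0.2617]
eef_rot: [0.49, 0.872, -0.0, -0.0]
contact_force: [-0.7, 0.1, -2.8]
opening: 0.083
finger_force: 54.1
```

Request:
{"op": "step_arm", "data": {"motion": [{"dp": [17, 7, 0], "twist": [0, 0, -0.15], "hand": -1}, {"dp": [34, 14, 0], "twist": [0, 0, -0.3], "hand": -1}, {"dp": [51, 21, 0], "twist": [0, 0, -0.45], "hand": -1}, {"dp": [68, 29, 0], "twist": [0, 0, -0.6], "hand": -1}, {"dp": [84, 36, 0], "twist": [0, 0, -0.733], "hand": -1}]}}

```text
clock: 10.9
tool_pos: [0.4777, 0.2701, 0.2617]
eef_rot: [0.145, 0.989, -0.0, -0.0]
contact_force: [-0.5, -0.7, -3.2]
opening: 0.086
finger_force: 54.1
```

Request:
{"op": "step_arm", "data": {"motion": [{"dp": [0, 0, 0], "twist": [0, 0, 0], "hand": -1}, {"dp": [0, 0, 0], "twist": [0, 0, 0], "hand": -1}, {"dp": [0, 0, 0], "twist": [0, 0, 0], "hand": -1}]}}

```text
clock: 11.28
tool_pos: [0.4782, 0.2687, 0.2618]
eef_rot: [0.149, 0.989, -0.001, 0.0]
contact_force: [0.9, -0.1, -2.7]
opening: 0.087
finger_force: 54.1
```

```bash
python3 -c "
from h import *
st()
for c in ('side','top'):
  s=snap(c,c+'5');C=cloud(s);P=C.reshape(-1,3);x,y,z=P.T;im=s['pixels'].reshape(-1,3)
  g=im.mean(1);sat=np.ptp(im.astype(int),axis=1)
  k=(np.hypot(x-.5,y-.265)<.09)&(z>.27)&(z<.33)&(g>90)&(sat<40)
  q=P[k];print(c,'bar',len(q),q.mean(0),q.min(0),q.max(0));print(np.linalg.svd(q-q.mean(0),full_matrices=False)[2][0])
  k=(np.hypot(x-.5,y-.265)<.09)&(z>.2)&(z<.26)
  q=P[k];print('rim',len(q),q.max(0),cv2.minEnclosingCircle((q[q[:,2]>.225][:,:2]*1000).astype(np.float32)))
"
```

```text
t 11.28 p [0.4782 0.2687 0.2618] R [[-0.956, 0.294, 0.0], [0.294, 0.956, -0.001], [-0.0, -0.001, -1.0]] F [ 0.9 -0.1 -2.7] op 0.087 ff 54.0816704928875
side bar 80 [0.51846029 0.25179245 0.29327908] [0.44103214 0.23699583 0.27056482] [0.54867074 0.28144698 0.30575755]
[ 0.95116182 -0.28185759  0.12588685]
rim 943 [0.55148167 0.35049507 0.25932165] ((500.27459716796875, 278.9129943847656), 76.57341003417969)
top bar 60 [0.53356392 0.24834744 0.29809826] [0.51855773 0.2405152  0.27414204] [0.55223759 0.25719042 0.3058287 ]
[-0.89997616  0.29831476  0.31788555]
rim 144 [0.54985362 0.29463952 0.25938222] ((521.5174560546875, 249.86058044433594), 47.37684631347656)
```

View pics/side5.png

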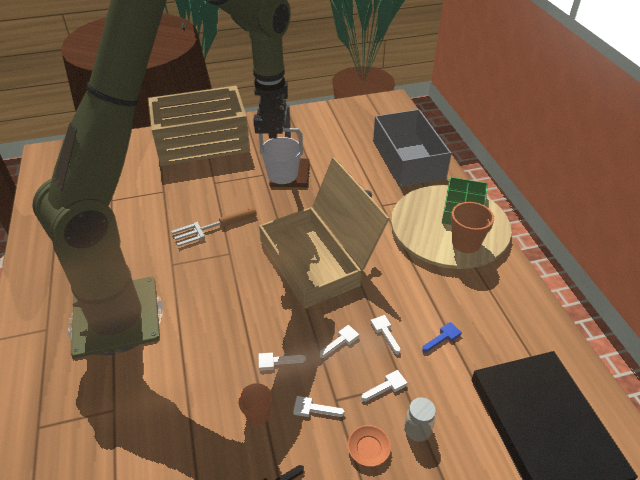

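```bash
python3 -c "
from h import *
for c in ('side','top'):
  s=snap(c);C=cloud(s);P=C.reshape(-1,3);im=s['pixels'].reshape(-1,3)
  e=np.array([.956,-.292]);h=np.array([-.292,-.956]);o=np.array([.4985,.2638])
  u=(P[:,:2]-o)@e;w=(P[:,:2]-o)@h;z=P[:,2];g=im.mean(1)
  for a in np.arange(-.06,.065,.01):
    k=(abs(u-a)<.005)&(abs(w)<.013)&(z>.27)&(z<.33)&(g>70)
    k2=(abs(u-a)<.005)&(abs(w)<.07)&(z>.2)&(z<.262)
    print(c,round(a,3),k.sum(),np.round(P[k].max(0)[2],4) if k.any() else '',np.round(w[k].mean(),4) if k.any() else '','rim',np.round(np.percentile(z[k2],97),4) if k2.any() else '', np.round(z[k2&(w>.02)].max(),4) if (k2&(w>.02)).any() else '')
"
```

```text
side -0.06 10 0.2869 0.0054 rim 0.2571 
side -0.05 12 0.2877 0.0045 rim 0.2581 0.2416
side -0.04 0   rim 0.2388 0.2402
side -0.03 0   rim 0.2376 0.2382
side -0.02 0   rim 0.2372 0.2426
side -0.01 0   rim 0.2391 0.2388
side 0.0 0   rim 0.2375 0.2416
side 0.01 16 0.3044 0.0043 rim 0.2382 0.2412
side 0.02 14 0.3038 0.005 rim 0.2372 0.2377
side 0.03 14 0.3036 0.0038 rim 0.2377 0.2393
side 0.04 17 0.3045 0.0052 rim 0.2383 0.2385
side 0.05 33 0.301 0.0048 rim 0.2604 0.2359
side 0.06 6 0.2822 0.0026 rim 0.2611 
top -0.06 0   rim  
top -0.05 0   rim  
top -0.04 0   rim  
top -0.03 0   rim  
top -0.02 0   rim  
top -0.01 0   rim  
top 0.0 0   rim  
top 0.01 0   rim  
top 0.02 9 0.3053 0.0041 rim 0.2382 0.2385
top 0.03 19 0.3069 0.004 rim 0.2388 0.2379
top 0.04 18 0.3056 0.0044 rim 0.2374 0.2365
top 0.05 22 0.3013 0.0059 rim 0.2575 0.2377
top 0.06 2 0.2846 0.0038 rim 0.2449
```

Request:
{"op": "step_arm", "data": {"motion": [{"dp": [0, 0, 13], "twist": [0, 0, 0], "hand": -1}, {"dp": [0, 15, 13], "twist": [0, 0, 0], "hand": -1}, {"dp": [0, 30, 13], "twist": [0, 0, 0], "hand": -1}, {"dp": [0, 45, 13], "twist": [0, 0, 0], "hand": -1}, {"dp": [0, 60, 13], "twist": [0, 0, 0], "hand": -1}]}}

```text
clock: 12.1
tool_pos: [0.4958, 0.329, 0.2489]
eef_rot: [0.147, 0.989, 0.0, 0.0]
contact_force: [0.7, 0.4, -2.4]
opening: 0.088
finger_force: 54.1
```

Request:
{"op": "step_arm", "data": {"motion": [{"dp": [0, 14, 0], "twist": [0, 0, 0], "hand": -1}, {"dp": [0, 28, 0], "twist": [0, 0, 0], "hand": -1}, {"dp": [0, 41, 0], "twist": [0, 0, 0], "hand": -1}, {"dp": [0, 41, 0], "twist": [0, 0, 0], "hand": -1}, {"dp": [0, 41, 0], "twist": [0, 0, 0], "hand": -1}]}}

```text
clock: 12.72
tool_pos: [0.5074, 0.3659, 0.2487]
eef_rot: [0.148, 0.989, -0.0, -0.0]
contact_force: [-0.1, -0.4, -2.8]
opening: 0.091
finger_force: 54.1
```

```bash
python3 -c "
from h import *
st()
s=snap('side')
a=s['pixels'][70:200,220:360,::-1]
s=snap('top')
b=s['pixels'][160:290,90:230,::-1]
cv2.imwrite('pics/c6.png',cv2.resize(np.hstack([a,b]),None,fx=2.8,fy=2.8))
C=cloud(s);P=C.reshape(-1,3)
e=np.array([.956,-.292]);h=np.array([-.292,-.956]);o=np.array([.5277,.3595])
u=(P[:,:2]-o)@e;w=(P[:,:2]-o)@h;z=P[:,2];g=s['pixels'].reshape(-1,3).mean(1)
for a in np.arange(-.05,.065,.01):
    k=(abs(u-a)<.005)&(abs(w)<.02)&(z>.25)&(z<.31)&(g>75)
    if k.sum()>2: print(round(a,3),k.sum(),np.round(np.median(z[k]),4),np.round(w[k].mean(),4))
k=(abs(u)<.012)&(w<.0)&(w>-.06)&(z>.2)
for b in np.arange(.03,-.06,-.01):
    k=(abs(u)<.03)&(abs(w-b)<.005)&(z>.235)&(z<.285)&(g<75);print('rod',round(b,2),k.sum(),np.median(u[k]) if k.any() else '',np.median(z[k]) if k.any() else '')
"
```

```text
t 12.72 p [0.5074 0.3659 0.2487] R [[-0.956, 0.292, -0.0], [0.292, 0.956, -0.001], [-0.0, -0.001, -1.0]] F [-0.1 -0.4 -2.8] op 0.091 ff 54.08753961324692
0.02 12 0.2867 0.004
0.03 17 0.287 0.0036
0.04 18 0.2857 0.0038
0.05 27 0.2752 0.0048
0.06 4 0.27 0.0052
rod 0.03 0  
rod 0.02 0  
rod 0.01 1 0.017310372933558967 0.2840163107595628
rod -0.0 0  
rod -0.01 0  
rod -0.02 0  
rod -0.03 0  
rod -0.04 0  
rod -0.05 0
```

View pics/c6.png

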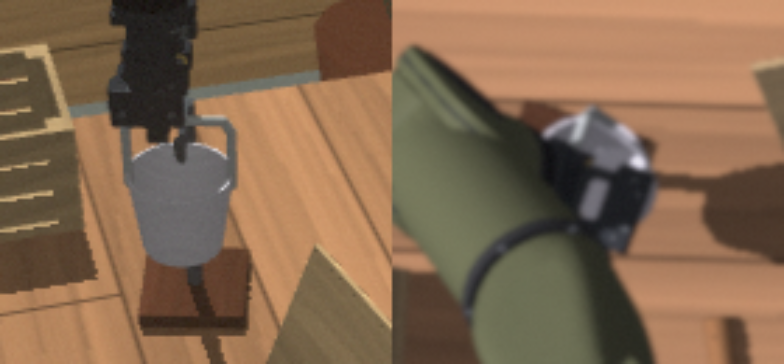

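The hook tip shows through the handle arch at crop (181, 150), right beside the finger (155, 135), no contact; lower onto the seat.

Request:
{"op": "step_arm", "data": {"motion": [{"dp": [0, 0, 8], "twist": [0, 0, 0], "hand": -1}, {"dp": [0, 0, 16], "twist": [0, 0, 0], "hand": -1}, {"dp": [0, 0, 24], "twist": [0, 0, 0], "hand": -1}, {"dp": [0, 0, 31], "twist": [0, 0, 0], "hand": -1}, {"dp": [0, 0, 31], "twist": [0, 0, 0], "hand": -1}]}}

```text
clock: 13.45
tool_pos: [0.5075, 0.3672, 0.2175]
eef_rot: [0.147, 0.989, 0.0, -0.0]
contact_force: [0.4, 0.9, -2.4]
opening: 0.088
finger_force: 54.1
```

Request:
{"op": "step_arm", "data": {"motion": [{"dp": [0, 0, 2], "twist": [0, 0, 0], "hand": -1}, {"dp": [0, 0, 4], "twist": [0, 0, 0], "hand": -1}, {"dp": [0, 0, 6], "twist": [0, 0, 0], "hand": -1}]}}

```text
clock: 13.82
tool_pos: [0.5086, 0.3689, 0.2139]
eef_rot: [0.147, 0.989, 0.003, 0.002]
contact_force: [-0.1, 3.4, 9.3]
opening: 0.085
finger_force: 53.2
```

Request:
{"op": "step_arm", "data": {"motion": [{"dp": [0, 2, -1], "twist": [0, 0, 0], "hand": -1}, {"dp": [0, 3, 0], "twist": [0, 0, 0], "hand": -1}, {"dp": [0, 3, 1], "twist": [0, 0, 0], "hand": -1}, {"dp": [0, 3, 1], "twist": [0, 0, 0], "hand": -1}]}}

```text
clock: 14.32
tool_pos: [0.5092, 0.3709, 0.2119]
eef_rot: [0.147, 0.989, 0.002, 0.001]
contact_force: [1.2, 2.8, 6.3]
opening: 0.086
finger_force: 53.5
```

Settled further into the trough. Release gradually (opening ~35 mm), then rise.

Request:
{"op": "step_arm", "data": {"motion": [{"dp": [0, 1, 0], "twist": [0, 0, 0], "hand": -0.75}, {"dp": [0, 1, 0], "twist": [0, 0, 0], "hand": -0.65}, {"dp": [0, 1, 0], "twist": [0, 0, 0], "hand": -0.4}, {"dp": [0, 1, 0], "twist": [0, 0, 0], "hand": -0.3}, {"dp": [0, 1, 0], "twist": [0, 0, 0], "hand": -0.3}]}}

```text
clock: 14.95
tool_pos: [0.5085, 0.3702, 0.2107]
eef_rot: [0.147, 0.989, -0.0, -0.0]
contact_force: [0.2, 0.3, -0.3]
opening: 0.352
finger_force: 0.0
```

```bash
python3 -c "
from h import *
st()
s=snap('side')
a=s['pixels'][70:200,220:360,::-1]
cv2.imwrite('pics/c7.png',cv2.resize(a,None,fx=4,fy=4))
C=cloud(s);P=C.reshape(-1,3)
e=np.array([.956,-.292]);h=np.array([-.292,-.956]);o=np.array([.5277,.3595])
u=(P[:,:2]-o)@e;w=(P[:,:2]-o)@h;z=P[:,2];g=s['pixels'].reshape(-1,3).mean(1)
for a in np.arange(-.05,.065,.01):
    k=(abs(u-a)<.005)&(abs(w)<.02)&(z>.22)&(z<.31)&(g>75)
    if k.sum()>2: print(round(a,3),k.sum(),np.round(np.median(z[k]),4),np.round(w[k].mean(),4))
"
```

```text
t 14.95 p [0.5085 0.3702 0.2107] R [[-0.957, 0.292, -0.0], [0.292, 0.957, -0.0], [0.0, -0.0, -1.0]] F [ 0.2  0.3 -0.3] op 0.352 ff 0.0
-0.05 15 0.236 0.0085
0.01 12 0.2489 -0.0075
0.02 10 0.2507 -0.0086
0.03 16 0.249 -0.0108
0.04 11 0.2499 -0.0113
0.05 28 0.2349 -0.0134
```

View pics/c7.png

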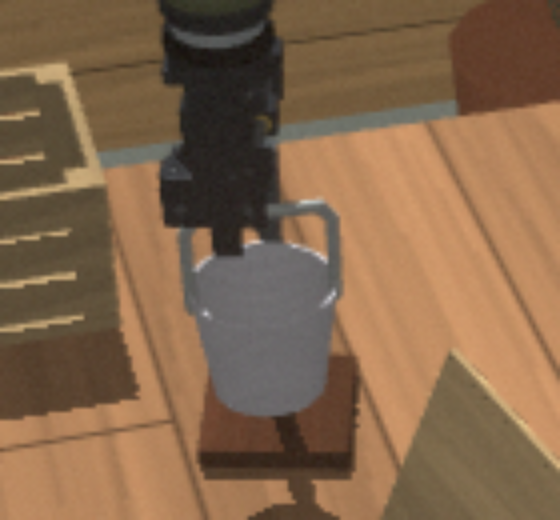

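Pail hangs by its bar in the hook (crop 290, 210), fingers clear. Rise and measure the markers.

Request:
{"op": "step_arm", "data": {"motion": [{"dp": [0, 0, -20], "twist": [0, 0, 0], "hand": -0.3}, {"dp": [0, 0, -50], "twist": [0, 0, 0], "hand": -0.3}, {"dp": [0, 0, -90], "twist": [0, 0, 0], "hand": -0.3}, {"dp": [0, 0, -110], "twist": [0, 0, 0], "hand": -0.3}, {"dp": [0, 0, -110], "twist": [0, 0, 0], "hand": -0.3}]}}

```text
clock: 15.62
tool_pos: [0.5092, 0.3711, 0.3224]
eef_rot: [0.147, 0.989, 0.001, 0.001]
contact_force: [0.1, -0.8, -0.5]
opening: 0.349
finger_force: 0.0
```

```bash
cat > m2.py <<'E'
from h import *
def plane(s,uv,z):
    d=np.stack([(uv[:,0]-s['cx'])/s['fx'],(uv[:,1]-s['cy'])/s['fy'],np.ones(len(uv))],1)
    d=R.from_quat(s['orientation']).apply(d);o=np.array(s['xyz'])
    return (o+d*((z-o[2])/d[:,2])[:,None])[:,:2]
def model():
    g=[]
    for x in np.arange(-54,56,2):
        hw=20 if x>=20 else min(7,(x+55)*.7)
        g+=[(x,y) for y in np.arange(-hw,hw+.1,2)]
    return np.array(g)/1000
from scipy.optimize import minimize
def find(s,zt=.014,box=None,thr=130):
    """white markers by silhouettes: fit the outline template to the mask"""
    im=s['pixels'].astype(int);C=cloud(s)
    m=((im.min(-1)>thr)|((im.min(-1)>75)&(im[...,2]*1.0>im[...,0]*.93)))&(np.ptp(im,axis=-1)<45)&(abs(C[...,2]-zt)<.013)&(C[...,0]>.2)&(C[...,0]<.9)&(abs(C[...,1])<.6)
    n,l,stt,_=cv2.connectedComponentsWithStats(m.astype(np.uint8));out=[]
    for i in range(1,n):
        if stt[i,4]<120: continue
        v,u=np.nonzero(l==i);P=plane(s,np.stack([u,v],1).astype(float),zt)
        if not .08<max(np.ptp(P,axis=0))<.14: continue
        c=P.mean(0);d=np.linalg.svd(P-c,full_matrices=False)[2][0];q=(P-c)@d
        if abs(q.max())>abs(q.min()): d=-d   # long end = point
        a=np.arctan2(d[1],d[0]);mm=cv2.distanceTransform((l!=i).astype(np.uint8),cv2.DIST_L2,5)
        mi=cv2.distanceTransform((l==i).astype(np.uint8),cv2.DIST_L2,5)
        # signed overlap: moments match + template rasterisation
        x0,y0=u.min()-6,v.min()-6;w,h=np.ptp(u)+13,np.ptp(v)+13
        U,V=np.meshgrid(np.arange(x0,x0+w),np.arange(y0,y0+h));W=plane(s,np.stack([U.ravel(),V.ravel()],1).astype(float),zt)
        T=(l==i)[y0:y0+h,x0:x0+w].ravel().astype(float)
        def cost(p):
            q=W-p[:2]/1000;ca,sa=np.cos(p[2]/50),np.sin(p[2]/50)
            X=(q[:,0]*ca+q[:,1]*sa)*1000;Y=abs(-q[:,0]*sa+q[:,1]*ca)*1000
            hw=np.where(X>=20,20,np.minimum(7,(X+55)*.7))
            sd=np.minimum(np.minimum(X+55,55-X),hw-Y)
            return np.sum((1/(1+np.exp(-sd/.8))-T)**2)
        b=min((minimize(cost,[*((c-f*.014*d)*1000),a*50],method='Nelder-Mead',options=dict(initial_simplex=[np.array([*((c-f*.014*d)*1000),a*50])+k for k in np.array([[0,0,0],[6,0,0],[0,6,0],[0,0,6]])])) for f in (0,1)),key=lambda o:o.fun)
        out.append((np.round(b.x[:2]/1000,4),round(float(np.degrees(b.x[2]/50))%360,1),len(u),round(float(b.fun/len(u)),2)))
    return out
E
python3 - <<'E'
from m2 import *
s0=st();print(np.round(s0['q'],2))
for c in('side','top'):
    s=snap(c);print(c);[print(o) for o in find(s)]
    C=cloud(s);P=C.reshape(-1,3);x,y,z=P.T
    k=(abs(x-.53)<.2)&(abs(y-.06)<.22)&(abs(z-.06)<.005);print('rim',cv2.minAreaRect((P[k,:2]*1000).astype(np.float32)))
    u=np.array([np.cos(.22),np.sin(.22)]);n=np.array([-u[1],u[0]]);q=P[:,:2]-[.515,.0505]
    k=(abs(z-.008)<.006)&(abs(q@u)<.078)&(abs(q@n)<.135);a,b=(q@u)[k],(q@n)[k]
    print('floor',np.percentile(a,[.3,99.7]),np.percentile(b,[.3,99.7]),np.median(z[k]))
E
```

```text
t 15.62 p [0.5092 0.3711 0.3224] R [[-0.957, 0.292, 0.003], [0.292, 0.957, 0.002], [-0.002, 0.003, -1.0]] F [ 0.1 -0.8 -0.5] op 0.349 ff 0.0
[-0.57  0.6  -0.25  1.41  0.15  1.14  0.44]
side
(array([0.2597, 0.2483]), 206.5, 199, 0.79)
(array([ 0.6372, -0.2404]), 98.2, 344, 0.05)
(array([ 0.5125, -0.2296]), 25.8, 341, 0.05)
(array([ 0.5758, -0.3727]), 13.9, 458, 0.1)
(array([ 0.4281, -0.3866]), 155.5, 538, 0.12)
rim ((516.9659423828125, 51.937416076660156), (176.10525512695312, 285.5496520996094), 13.21423053741455)
floor [-0.05760382  0.07651379] [-0.1341763   0.13422988] 0.00850854009447044
top
(array([ 0.6375, -0.2423]), 98.1, 325, 0.08)
(array([ 0.5764, -0.3734]), 14.2, 337, 0.12)
(array([ 0.5132, -0.2317]), 26.2, 333, 0.11)
(array([ 0.4287, -0.3864]), 154.5, 339, 0.1)
(array([ 0.3762, -0.2426]), 171.0, 299, 0.07)
(array([0.2468, 0.2549]), 251.7, 194, 0.98)
rim ((518.1063232421875, 50.37201690673828), (173.1710662841797, 280.00042724609375), 12.5924072265625)
floor [-0.07218587  0.07494407] [-0.13240781  0.13092771] 0.007064222436020451
```

```bash
python3 -c "
from h import *
plan((.511,.171,.32,28),(.513,-.03,.28,-18),(.5148,-.2297,.12,-64),(.5148,-.2297,.02,-64))"
```

```text
t 15.72 p [0.5082 0.37   0.3199] R [[-0.957, 0.291, -0.001], [0.291, 0.957, -0.001], [0.001, -0.001, -1.0]] F [-0.5 -0.3 -0. ] op 0.352 ff 0.0
dp [-60.7, -189.5, 0.1] twist [-0.002, -0.0, 0.786] rows 4.2
dp [-178.4, -92.6, 40.0] twist [0.0, 0.0, 0.803] rows 4.3
dp [-189.4, 63.4, 160.0] twist [0.0, 0.0, 0.803] rows 4.3
dp [0.0, 0.0, 100.0] twist [0.0, 0.0, 0.0] rows 1.6
```

Request:
{"op": "step_arm", "data": {"motion": [{"dp": [-12, -38, 0], "twist": [0, 0, 0.16], "hand": 0}, {"dp": [-24, -76, 0], "twist": [0, 0, 0.32], "hand": 0}, {"dp": [-36, -114, 0], "twist": [0, 0, 0.47], "hand": 0}, {"dp": [-48, -152, 0], "twist": [0, 0, 0.63], "hand": 0}, {"dp": [-61, -190, 0], "twist": [0, 0, 0.786], "hand": 0}]}}

```text
clock: 16.35
tool_pos: [0.5106, 0.1692, 0.3194]
eef_rot: [0.517, 0.856, -0.001, -0.001]
contact_force: [0.8, 0.3, 0.3]
opening: 0.5
finger_force: 0.0
```

Request:
{"op": "step_arm", "data": {"motion": [{"dp": [-36, -18, 8], "twist": [0, 0, 0.16], "hand": 0}, {"dp": [-71, -37, 16], "twist": [0, 0, 0.32], "hand": 0}, {"dp": [-107, -55, 24], "twist": [0, 0, 0.48], "hand": 0}, {"dp": [-142, -74, 32], "twist": [0, 0, 0.64], "hand": 0}, {"dp": [-178, -93, 40], "twist": [0, 0, 0.803], "hand": 0}]}}

```text
clock: 16.98
tool_pos: [0.512, -0.0311, 0.2793]
eef_rot: [0.81, 0.586, -0.001, -0.001]
contact_force: [0.3, -0.4, 0.2]
opening: 0.499
finger_force: 0.0
```

Request:
{"op": "step_arm", "data": {"motion": [{"dp": [-38, 13, 32], "twist": [0, 0, 0.16], "hand": 0}, {"dp": [-76, 25, 64], "twist": [0, 0, 0.32], "hand": 0}, {"dp": [-114, 38, 96], "twist": [0, 0, 0.48], "hand": 0}, {"dp": [-152, 51, 128], "twist": [0, 0, 0.64], "hand": 0}, {"dp": [-189, 63, 160], "twist": [0, 0, 0.803], "hand": 0}]}}

```text
clock: 17.6
tool_pos: [0.5135, -0.23, 0.1185]
eef_rot: [0.975, 0.222, -0.001, -0.0]
contact_force: [1.7, 0.2, 0.4]
opening: 0.499
finger_force: 0.0
```

Request:
{"op": "step_arm", "data": {"motion": [{"dp": [0, 0, 40], "twist": [0, 0, 0], "hand": 0}, {"dp": [0, 0, 80], "twist": [0, 0, 0], "hand": 0}, {"dp": [0, 0, 100], "twist": [0, 0, 0], "hand": 0}, {"dp": [0, 0, 100], "twist": [0, 0, 0], "hand": 0}]}}

```text
clock: 18.1
tool_pos: [0.5123, -0.2283, 0.0185]
eef_rot: [0.974, 0.225, -0.002, -0.002]
contact_force: [-0.0, -0.2, 0.1]
opening: 0.503
finger_force: 0.0
```

```bash
python3 - <<'E'
from m2 import *
s0=st();print(np.round(s0['q'],2))
s=snap('side','s8');[print(o) for o in find(s)]
plan((.5148,-.2297,-.0165,-64))
C=cloud(s);P=C.reshape(-1,3);x,y,z=P.T
k=(np.hypot(x-.5148,y+.2297)<.06)&(z>.02)&(s['pixels'].reshape(-1,3).max(1)<80)
q=P[k];print(np.percentile(q[:,2],[0,1,3,5]),np.round(q[np.argsort(q[:,2])[:8]],3))
E
```

```text
t 18.1 p [ 0.5123 -0.2283  0.0185] R [[0.899, 0.438, -0.005], [0.438, -0.899, 0.002], [-0.004, -0.004, -1.0]] F [-0.  -0.2  0.1] op 0.503 ff 0.0
[ 0.23  0.94  0.19  1.89 -0.45  0.36 -0.35]
(array([0.2614, 0.2493]), 206.2, 206, 0.76)
(array([ 0.6377, -0.2408]), 96.8, 308, 0.15)
(array([ 0.3762, -0.2422]), 170.6, 383, 0.05)
(array([ 0.5757, -0.3742]), 15.1, 483, 0.11)
(array([ 0.4276, -0.3862]), 154.5, 544, 0.13)
t 18.15 p [ 0.5134 -0.2288  0.0198] R [[0.899, 0.438, -0.003], [0.438, -0.899, 0.001], [-0.002, -0.002, -1.0]] F [-0.  -1.1  1.3] op 0.499 ff 0.0
dp [1.0, 1.5, 36.3] twist [-0.002, 0.002, -0.0] rows 0.6
[0.03530225 0.07379887 0.1182847  0.12410111] [[ 0.494 -0.209  0.035]
 [ 0.495 -0.208  0.037]
 [ 0.505 -0.208  0.037]
 [ 0.499 -0.209  0.037]
 [ 0.502 -0.207  0.038]
 [ 0.493 -0.206  0.039]
 [ 0.496 -0.213  0.039]
 [ 0.49  -0.206  0.04 ]]
```

View pics/s8.png

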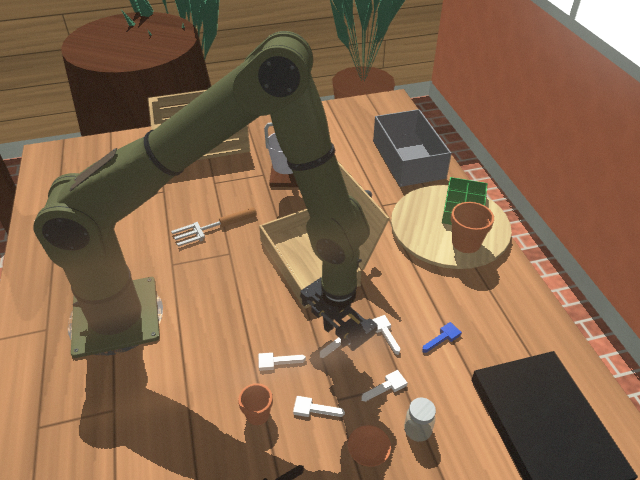

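Gripper is over marker B at (340, 345), fingers either side of the stake; fingertip height offset confirmed (~17 mm).

Request:
{"op": "step_arm", "data": {"motion": [{"dp": [1, 1, 18], "twist": [0, 0, 0], "hand": 0}, {"dp": [1, 1, 34], "twist": [0, 0, 0], "hand": 0}, {"dp": [1, 1, 34], "twist": [0, 0, 0], "hand": -0.4}, {"dp": [1, 1, 34], "twist": [0, 0, 0], "hand": -1}, {"dp": [1, 1, 34], "twist": [0, 0, 0], "hand": -1}], "force": 25}}

```text
clock: 18.77
tool_pos: [0.5163, -0.2297, -0.0128]
eef_rot: [0.974, 0.225, 0.0, 0.0]
contact_force: [0.9, 0.9, -0.3]
opening: 0.185
finger_force: 0.1
```

Request:
{"op": "step_arm", "data": {"motion": [{"dp": [0, 0, 0], "twist": [0, 0, 0], "hand": -1}, {"dp": [0, 0, 0], "twist": [0, 0, 0], "hand": -1}, {"dp": [0, 0, 0], "twist": [0, 0, 0], "hand": -1}]}}

```text
clock: 19.15
tool_pos: [0.5162, -0.2297, -0.0128]
eef_rot: [0.974, 0.225, 0.0, 0.0]
contact_force: [0.3, 0.2, 3.8]
opening: 0.155
finger_force: 25.0
```

```bash
cat >> h.py <<'E'
O=np.array([.5165,.0501]);U=np.array([.976,.2181]);N=np.array([-.2181,.976])
def slot(s,z,a=-77.4,gx=.003): return (*(O+gx*U+s*N),z,a)
E
python3 -c "
from h import *
plan((.5162,-.2297,.12,-64),slot(.094,.12),slot(.094,.03),slot(.094,-.003))"
```

```text
t 19.15 p [ 0.5162 -0.2297 -0.0128] R [[0.899, 0.438, 0.001], [0.438, -0.899, -0.0], [0.001, 0.0, -1.0]] F [0.3 0.2 3.8] op 0.155 ff 24.985743463039398
dp [0.0, 0.1, -132.8] twist [0.0, -0.001, 0.0] rows 2.1
dp [147.6, -342.1, 0.0] twist [0.0, 0.0, 0.234] rows 6.0
dp [0.0, 0.0, 90.0] twist [0.0, 0.0, 0.0] rows 1.4
dp [0.0, 0.0, 33.0] twist [0.0, 0.0, 0.0] rows 0.5
```

Request:
{"op": "step_arm", "data": {"motion": [{"dp": [0, 0, -35], "twist": [0, 0, 0], "hand": -1}, {"dp": [0, 0, -85], "twist": [0, 0, 0], "hand": -1}, {"dp": [0, 0, -133], "twist": [0, 0, 0], "hand": -1}, {"dp": [20, -45, -133], "twist": [0, 0, 0.04], "hand": -1}, {"dp": [40, -92, -133], "twist": [0, 0, 0.08], "hand": -1}]}}

```text
clock: 19.77
tool_pos: [0.512, -0.1287, 0.1205]
eef_rot: [0.983, 0.184, 0.001, 0.0]
contact_force: [0.3, 1.1, -0.4]
opening: 0.156
finger_force: 25.0
```

```bash
python3 -c "
from h import *
plan(slot(.094,.12),slot(.094,.03),slot(.094,-.003))"
```

```text
t 19.77 p [ 0.512  -0.1287  0.1205] R [[0.932, 0.362, 0.002], [0.362, -0.932, -0.0], [0.002, 0.001, -1.0]] F [ 0.3  1.1 -0.4] op 0.156 ff 24.983130991458893
dp [86.1, -257.5, 0.4] twist [0.001, -0.002, 0.151] rows 4.3
dp [0.0, 0.0, 90.0] twist [0.0, 0.0, 0.0] rows 1.4
dp [0.0, 0.0, 33.0] twist [0.0, 0.0, 0.0] rows 0.5
```

Request:
{"op": "step_arm", "data": {"motion": [{"dp": [18, -54, 0], "twist": [0, 0, 0.03], "hand": -1}, {"dp": [36, -108, 0], "twist": [0, 0, 0.06], "hand": -1}, {"dp": [54, -162, 0], "twist": [0, 0, 0.1], "hand": -1}, {"dp": [72, -216, 0], "twist": [0, 0, 0.13], "hand": -1}, {"dp": [86, -257, 0], "twist": [0, 0, 0.151], "hand": -1}]}}

```text
clock: 20.4
tool_pos: [0.4971, 0.1443, 0.1195]
eef_rot: [0.994, 0.112, -0.0, -0.0]
contact_force: [1.0, 0.7, -0.7]
opening: 0.154
finger_force: 25.0
```

Request:
{"op": "step_arm", "data": {"motion": [{"dp": [0, 0, 0], "twist": [0, 0, 0], "hand": -1}, {"dp": [0, 0, 20], "twist": [0, 0, 0], "hand": -1}, {"dp": [0, 0, 50], "twist": [0, 0, 0], "hand": -1}, {"dp": [0, 0, 70], "twist": [0, 0, 0], "hand": -1}, {"dp": [0, 0, 70], "twist": [0, 0, 0], "hand": -1}]}}

```text
clock: 21.02
tool_pos: [0.4969, 0.1396, 0.0488]
eef_rot: [0.994, 0.11, -0.001, 0.0]
contact_force: [0.4, -0.4, -0.4]
opening: 0.155
finger_force: 25.0
```

```bash
python3 -c "
from h import *
plan(slot(.094,.01),slot(.094,-.003))
s=snap('side');a=s['pixels'][170:310,240:400,::-1];s=snap('top');b=s['pixels'][150:290,210:370,::-1]
cv2.imwrite('pics/c9.png',cv2.resize(np.hstack([a,b]),None,fx=2.5,fy=2.5))"
```

```text
t 21.02 p [0.4969 0.1396 0.0488] R [[0.976, 0.219, -0.003], [0.219, -0.976, -0.001], [-0.003, 0.001, -1.0]] F [ 0.4 -0.4 -0.4] op 0.155 ff 24.984892308712006
dp [2.7, -2.4, 38.8] twist [0.001, 0.003, 0.001] rows 0.6
dp [0.0, 0.0, 13.0] twist [0.0, 0.0, 0.0] rows 0.2
```

View pics/c9.png

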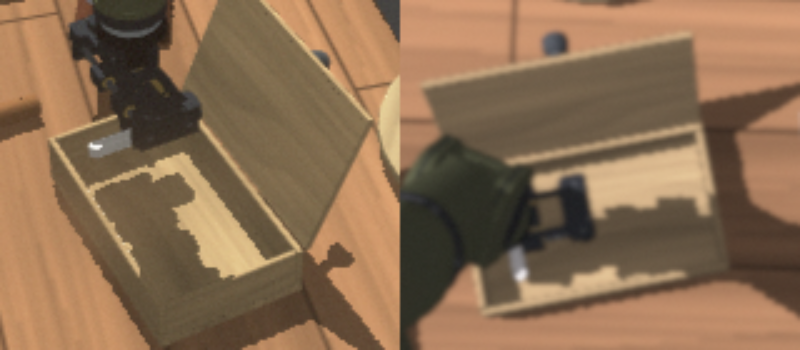

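The marker is in the box held level, point at front (crop left 105, 147). Lower and release.

Request:
{"op": "step_arm", "data": {"motion": [{"dp": [2, -1, 25], "twist": [0, 0, 0], "hand": -1}, {"dp": [2, -1, 42], "twist": [0, 0, 0], "hand": -1}, {"dp": [2, -1, 48], "twist": [0, 0, 0], "hand": -1}, {"dp": [2, -1, 51], "twist": [0, 0, 0], "hand": -1}, {"dp": [2, -1, 51], "twist": [0, 0, 0], "hand": -1}]}}

```text
clock: 21.75
tool_pos: [0.4999, 0.1427, -0.0006]
eef_rot: [0.994, 0.111, 0.0, -0.0]
contact_force: [0.5, -0.4, -0.6]
opening: 0.156
finger_force: 25.0
```

Request:
{"op": "step_arm", "data": {"motion": [{"dp": [0, 0, 1], "twist": [0, 0, 0], "hand": -0.6}, {"dp": [0, 0, 1], "twist": [0, 0, 0], "hand": -0.45}, {"dp": [0, 0, 1], "twist": [0, 0, 0], "hand": -0.45}, {"dp": [0, 0, -25], "twist": [0, 0, 0], "hand": -0.45}, {"dp": [0, 0, -80], "twist": [0, 0, 0], "hand": -0.45}]}}

```text
clock: 22.38
tool_pos: [0.4982, 0.1425, 0.0783]
eef_rot: [0.994, 0.111, -0.002, 0.0]
contact_force: [0.4, 1.0, -0.6]
opening: 0.278
finger_force: 0.0
```

Request:
{"op": "step_arm", "data": {"motion": [{"dp": [0, 0, -50], "twist": [0, 0, 0], "hand": -0.2}, {"dp": [-30, 50, -50], "twist": [0, 0, -0.1], "hand": 0}, {"dp": [-50, 110, -50], "twist": [0, 0, -0.2], "hand": 0}, {"dp": [-60, 170, -50], "twist": [0, 0, -0.3], "hand": 0}, {"dp": [-70, 230, -50], "twist": [0, 0, -0.4], "hand": 0}]}}

```text
clock: 23.0
tool_pos: [0.482, -0.0988, 0.129]
eef_rot: [0.951, 0.308, 0.0, 0.0]
contact_force: [1.1, 0.3, 0.1]
opening: 0.504
finger_force: 0.0
```

```bash
cat > nx.py <<'E'
from m2 import *
import sys
c=sys.argv[1] if len(sys.argv)>1 else 'top'
s0=st();print('q7',round(s0['q'][6],2))
for c in ('top','side'):
    s=snap(c)
    print(c);[print(' bench',o) for o in find(s) if o[0][1]<-.12]
    for o in find(s,.022):
        d=o[0]-O
        if abs(d@N)<.15 and abs(d@U)<.1: print(' box x,y(mm)',np.round([d@U*1000,d@N*1000],1),'yaw',round((o[1]-12.6+180)%360-180,1),o[2:])
E
python3 nx.py
```

```text
t 23.0 p [ 0.482  -0.0988  0.129 ] R [[0.81, 0.586, 0.0], [0.586, -0.81, 0.0], [0.0, 0.0, -1.0]] F [1.1 0.3 0.1] op 0.504 ff 0.0
q7 -0.41
top
 bench (array([ 0.6375, -0.2422]), 97.5, 321, 0.1)
 bench (array([ 0.5759, -0.3731]), 14.2, 339, 0.12)
 bench (array([ 0.4278, -0.3853]), 155.3, 319, 0.1)
 bench (array([ 0.3769, -0.2436]), 170.4, 341, 0.09)
 box x,y(mm) [ 1.6 90.1] yaw 0.6 (323, 0.09)
side
 bench (array([ 0.6371, -0.2404]), 98.2, 347, 0.05)
 bench (array([ 0.3762, -0.2421]), 170.3, 358, 0.07)
 bench (array([ 0.5752, -0.3735]), 13.8, 480, 0.11)
 bench (array([ 0.4273, -0.3872]), 153.9, 534, 0.14)
```

```bash
python3 -c "
from h import *
plan((.53,-.22,.11,-14),(.6369,-.2383,.06,8),(.6369,-.2383,-.014,8),(.6369,-.2383,.12,8),(.52,-.17,.12,-30),slot(.045,.12),slot(.045,.05),slot(.045,-.0035))"
```

```text
t 23.1 p [ 0.4819 -0.1069  0.1297] R [[0.82, 0.573, 0.003], [0.573, -0.82, -0.006], [-0.001, 0.006, -1.0]] F [-0.7  0.1 -0.1] op 0.494 ff 0.0
dp [-25.3, 120.1, 20.5] twist [0.006, 0.003, -0.717] rows 3.8
dp [8.1, 108.2, 50.0] twist [0.0, 0.0, -0.384] rows 2.1
dp [0.0, 0.0, 74.0] twist [0.0, 0.0, 0.0] rows 1.2
dp [0.0, 0.0, -134.0] twist [0.0, 0.0, 0.0] rows 2.1
dp [83.9, -106.3, 0.0] twist [0.0, 0.0, 0.663] rows 3.6
dp [224.0, -141.3, 0.0] twist [0.0, 0.0, 0.827] rows 4.4
dp [0.0, 0.0, 70.0] twist [0.0, 0.0, 0.0] rows 1.1
dp [0.0, 0.0, 53.5] twist [0.0, 0.0, 0.0] rows 0.9
```

Request:
{"op": "step_arm", "data": {"motion": [{"dp": [-6, 30, 5], "twist": [0, 0, -0.18], "hand": 0}, {"dp": [-12, 60, 10], "twist": [0, 0, -0.36], "hand": 0}, {"dp": [-18, 90, 15], "twist": [0, 0, -0.54], "hand": 0}, {"dp": [-25, 120, 20], "twist": [0, 0, -0.71], "hand": 0}]}}

```text
clock: 23.6
tool_pos: [0.5321, -0.2092, 0.1086]
eef_rot: [0.784, 0.62, 0.0, -0.0]
contact_force: [-0.4, -0.6, -1.2]
opening: 0.501
finger_force: 0.0
```

Request:
{"op": "step_arm", "data": {"motion": [{"dp": [4, 36, 16], "twist": [0, 0, -0.13], "hand": 0}, {"dp": [6, 72, 32], "twist": [0, 0, -0.26], "hand": 0}, {"dp": [8, 108, 50], "twist": [0, 0, -0.384], "hand": 0}, {"dp": [8, 108, 50], "twist": [0, 0, -0.384], "hand": 0}, {"dp": [8, 108, 50], "twist": [0, 0, -0.384], "hand": 0}]}}

```text
clock: 24.22
tool_pos: [0.6375, -0.2263, 0.0586]
eef_rot: [0.654, 0.756, -0.0, -0.001]
contact_force: [-0.2, -0.5, 0.4]
opening: 0.507
finger_force: 0.0
```

```bash
python3 -c "
from h import *
plan((.6369,-.2383,-.014,8))"
```

```text
t 24.23 p [ 0.6375 -0.2263  0.0586] R [[-0.145, 0.99, -0.002], [0.99, 0.145, 0.0], [0.001, -0.002, -1.0]] F [-0.2 -0.5  0.4] op 0.507 ff 0.0
dp [-11.8, -2.2, 72.6] twist [-0.002, -0.001, 0.005] rows 1.2
```

Request:
{"op": "step_arm", "data": {"motion": [{"dp": [-11, -2, 30], "twist": [0, 0, 0], "hand": 0}, {"dp": [-11, -2, 60], "twist": [0, 0, 0], "hand": 0}, {"dp": [-11, -2, 72], "twist": [0, 0, 0], "hand": 0}, {"dp": [-11, -2, 72], "twist": [0, 0, 0], "hand": -0.5}, {"dp": [-11, -2, 72], "twist": [0, 0, 0], "hand": -1}]}}

```text
clock: 24.85
tool_pos: [0.6391, -0.238, -0.0117]
eef_rot: [0.654, 0.757, 0.0, 0.001]
contact_force: [-0.3, 0.8, -0.4]
opening: 0.294
finger_force: 0.0
```

Request:
{"op": "step_arm", "data": {"motion": [{"dp": [0, 0, 0], "twist": [0, 0, 0], "hand": -1}, {"dp": [0, 0, 0], "twist": [0, 0, 0], "hand": -1}, {"dp": [0, 0, 0], "twist": [0, 0, 0], "hand": -1}, {"dp": [0, 0, 0], "twist": [0, 0, 0], "hand": -1}]}}

```text
clock: 25.35
tool_pos: [0.639, -0.2381, -0.012]
eef_rot: [0.654, 0.757, 0.0, 0.001]
contact_force: [-1.1, 1.1, 6.7]
opening: 0.155
finger_force: 25.0
```

```bash
python3 -c "
from h import *
plan((.6369,-.2383,.12,8),(.52,-.17,.12,-30),slot(.045,.12),slot(.045,.05),slot(.045,-.0035))"
```

```text
t 25.35 p [ 0.639  -0.2381 -0.012 ] R [[-0.146, 0.989, 0.002], [0.989, 0.146, -0.0], [-0.001, 0.001, -1.0]] F [-1.1  1.1  6.7] op 0.155 ff 25.00083088874817
dp [0.1, -1.9, -132.0] twist [0.001, 0.001, 0.006] rows 2.1
dp [83.9, -106.3, 0.0] twist [0.0, 0.0, 0.663] rows 3.6
dp [224.0, -141.3, 0.0] twist [0.0, 0.0, 0.827] rows 4.4
dp [0.0, 0.0, 70.0] twist [0.0, 0.0, 0.0] rows 1.1
dp [0.0, 0.0, 53.5] twist [0.0, 0.0, 0.0] rows 0.9
```

Request:
{"op": "step_arm", "data": {"motion": [{"dp": [0, -1, -45], "twist": [0, 0, 0], "hand": -1}, {"dp": [0, -1, -100], "twist": [0, 0, 0], "hand": -1}, {"dp": [0, -2, -132], "twist": [0, 0, 0], "hand": -1}]}}

```text
clock: 25.72
tool_pos: [0.6375, -0.2387, 0.1218]
eef_rot: [0.654, 0.757, 0.001, 0.002]
contact_force: [0.5, 0.0, -1.3]
opening: 0.155
finger_force: 25.0
```

Request:
{"op": "step_arm", "data": {"motion": [{"dp": [21, -26, 0], "twist": [0, 0, 0.16], "hand": -1}, {"dp": [42, -53, 0], "twist": [0, 0, 0.33], "hand": -1}, {"dp": [63, -80, 0], "twist": [0, 0, 0.5], "hand": -1}, {"dp": [84, -106, 0], "twist": [0, 0, 0.663], "hand": -1}]}}

```text
clock: 26.22
tool_pos: [0.5182, -0.17, 0.119]
eef_rot: [0.866, 0.5, 0.0, 0.0]
contact_force: [-0.2, -0.7, 0.0]
opening: 0.151
finger_force: 25.0
```

Request:
{"op": "step_arm", "data": {"motion": [{"dp": [45, -28, 0], "twist": [0, 0, 0.165], "hand": -1}, {"dp": [90, -56, 0], "twist": [0, 0, 0.33], "hand": -1}, {"dp": [134, -85, 0], "twist": [0, 0, 0.5], "hand": -1}, {"dp": [179, -113, 0], "twist": [0, 0, 0.66], "hand": -1}, {"dp": [224, -141, 0], "twist": [0, 0, 0.827], "hand": -1}]}}

```text
clock: 26.85
tool_pos: [0.5073, 0.0958, 0.1189]
eef_rot: [0.994, 0.11, 0.0, -0.0]
contact_force: [0.9, -0.0, -0.5]
opening: 0.156
finger_force: 25.0
```

Request:
{"op": "step_arm", "data": {"motion": [{"dp": [0, 0, 0], "twist": [0, 0, 0], "hand": -1}, {"dp": [0, 0, 0], "twist": [0, 0, 0], "hand": -1}, {"dp": [0, 0, 35], "twist": [0, 0, 0], "hand": -1}, {"dp": [0, 0, 70], "twist": [0, 0, 0], "hand": -1}, {"dp": [0, 0, 70], "twist": [0, 0, 0], "hand": -1}]}}

```text
clock: 27.48
tool_pos: [0.506, 0.0914, 0.0475]
eef_rot: [0.994, 0.112, -0.002, 0.0]
contact_force: [0.4, -0.5, 0.2]
opening: 0.158
finger_force: 25.0
```

```bash
python3 -c "
from h import *
plan(slot(.045,-.003,-77.8))"
```

```text
t 27.48 p [0.506  0.0914 0.0475] R [[0.975, 0.222, -0.004], [0.222, -0.975, -0.001], [-0.004, -0.0, -1.0]] F [ 0.4 -0.5  0.2] op 0.158 ff 24.99753713607788
dp [4.4, -2.4, 50.5] twist [-0.0, 0.004, 0.011] rows 0.8
```

Request:
{"op": "step_arm", "data": {"motion": [{"dp": [3, -1, 25], "twist": [0, 0, 0], "hand": -1}, {"dp": [3, -1, 42], "twist": [0, 0, 0], "hand": -1}, {"dp": [3, -1, 48], "twist": [0, 0, 0], "hand": -1}, {"dp": [3, -1, 51], "twist": [0, 0, 0], "hand": -1}, {"dp": [3, -1, 51], "twist": [0, 0, 0], "hand": -1}]}}

```text
clock: 28.1
tool_pos: [0.5104, 0.0953, -0.0015]
eef_rot: [0.994, 0.113, 0.0, 0.0]
contact_force: [-0.6, -0.1, -0.3]
opening: 0.152
finger_force: 25.0
```

Request:
{"op": "step_arm", "data": {"motion": [{"dp": [0, 0, 1], "twist": [0, 0, 0], "hand": -0.6}, {"dp": [0, 0, 1], "twist": [0, 0, 0], "hand": -0.45}, {"dp": [0, 0, 1], "twist": [0, 0, 0], "hand": -0.45}, {"dp": [0, 0, -25], "twist": [0, 0, 0], "hand": -0.45}, {"dp": [0, 0, -80], "twist": [0, 0, 0], "hand": -0.45}]}}

```text
clock: 28.72
tool_pos: [0.5086, 0.0953, 0.0773]
eef_rot: [0.994, 0.113, -0.002, -0.0]
contact_force: [1.5, 0.6, -0.3]
opening: 0.276
finger_force: 0.0
```

Request:
{"op": "step_arm", "data": {"motion": [{"dp": [0, 0, -40], "twist": [0, 0, 0], "hand": -0.2}, {"dp": [-10, 60, -40], "twist": [0, 0, 0], "hand": 0}, {"dp": [-10, 120, -40], "twist": [0, 0, 0], "hand": 0}, {"dp": [-10, 180, -40], "twist": [0, 0, 0], "hand": 0}, {"dp": [-20, 230, -40], "twist": [0, 0, 0], "hand": 0}]}}

```text
clock: 29.35
tool_pos: [0.543, -0.1356, 0.118]
eef_rot: [0.994, 0.113, 0.001, 0.0]
contact_force: [-0.2, -0.4, 0.6]
opening: 0.499
finger_force: 0.0
```

Request:
{"op": "step_arm", "data": {"motion": [{"dp": [0, 60, 0], "twist": [0, 0, 0], "hand": 0}, {"dp": [20, 100, 10], "twist": [0, 0, 0], "hand": 0}, {"dp": [20, 100, 10], "twist": [0, 0, 0], "hand": 0}, {"dp": [20, 100, 10], "twist": [0, 0, 0], "hand": 0}]}}

```text
clock: 29.85
tool_pos: [0.5834, -0.2247, 0.1074]
eef_rot: [0.994, 0.113, -0.001, -0.001]
contact_force: [0.7, -0.5, 0.4]
opening: 0.504
finger_force: 0.0
```

```bash
python3 nx.py; python3 -c "
from h import *
G=np.array([.5757,-.3733])+.003*np.array([.97,.242])
plan((*G,.06,-76),(*G,-.014,-76))"
```

```text
t 29.85 p [ 0.5834 -0.2247  0.1074] R [[0.974, 0.225, -0.002], [0.225, -0.974, 0.002], [-0.001, -0.002, -1.0]] F [ 0.7 -0.5  0.4] op 0.504 ff 0.0
q7 -0.61
top
 bench (array([ 0.5535, -0.3511]), 15.7, 219, 0.41)
 bench (array([ 0.4286, -0.3865]), 154.0, 348, 0.12)
 bench (array([ 0.3768, -0.2435]), 170.0, 330, 0.08)
 box x,y(mm) [ 2.5 41.9] yaw 0.9 (333, 0.09)
 box x,y(mm) [ 1.6 90.1] yaw 0.6 (322, 0.08)
side
 bench (array([ 0.3762, -0.2422]), 170.8, 377, 0.05)
 bench (array([ 0.5605, -0.3509]), 13.3, 427, 0.2)
 bench (array([ 0.4281, -0.3862]), 154.9, 528, 0.12)
 box x,y(mm) [ 0.2 93.3] yaw -0.4 (208, 0.07)
 box x,y(mm) [ 1.9 45.4] yaw 1.1 (232, 0.06)
t 29.95 p [ 0.5837 -0.224   0.1077] R [[0.974, 0.226, -0.001], [0.226, -0.974, 0.002], [-0.001, -0.002, -1.0]] F [ 0.1 -0.4 -0. ] op 0.498 ff 0.0
dp [-38.5, 143.6, 47.5] twist [-0.002, 0.001, -0.016] rows 2.5
dp [0.0, 0.0, 74.0] twist [0.0, 0.0, 0.0] rows 1.2
```

```bash
python3 -c "
from h import *
plan((.53,-.28,.12,-30),(.48,-.33,.12,17),(.4256,-.385,.08,64.8),(.4256,-.385,-.014,64.8))"
```

```text
t 29.95 p [ 0.5837 -0.224   0.1077] R [[0.974, 0.226, -0.001], [0.226, -0.974, 0.002], [-0.001, -0.002, -1.0]] F [ 0.1 -0.4 -0. ] op 0.498 ff 0.0
dp [-64.9, 42.3, -12.3] twist [-0.002, -0.0, -0.819] rows 4.4
dp [-68.3, -18.3, 0.0] twist [0.0, 0.0, -0.82] rows 4.4
dp [-36.7, -68.1, 40.0] twist [0.0, 0.0, -0.834] rows 4.5
dp [0.0, 0.0, 94.0] twist [0.0, 0.0, 0.0] rows 1.5
```

Request:
{"op": "step_arm", "data": {"motion": [{"dp": [-13, 8, -12], "twist": [0, 0, -0.16], "hand": 0}, {"dp": [-26, 17, -12], "twist": [0, 0, -0.33], "hand": 0}, {"dp": [-39, 25, -12], "twist": [0, 0, -0.49], "hand": 0}, {"dp": [-52, 34, -12], "twist": [0, 0, -0.66], "hand": 0}, {"dp": [-65, 42, -12], "twist": [0, 0, -0.819], "hand": 0}]}}

```text
clock: 30.58
tool_pos: [0.5298, -0.2804, 0.1202]
eef_rot: [0.865, 0.503, 0.0, -0.0]
contact_force: [0.0, -0.4, -0.2]
opening: 0.497
finger_force: 0.0
```

Request:
{"op": "step_arm", "data": {"motion": [{"dp": [-14, -4, 0], "twist": [0, 0, -0.16], "hand": 0}, {"dp": [-27, -7, 0], "twist": [0, 0, -0.33], "hand": 0}, {"dp": [-41, -11, 0], "twist": [0, 0, -0.49], "hand": 0}, {"dp": [-55, -15, 0], "twist": [0, 0, -0.66], "hand": 0}, {"dp": [-68, -18, 0], "twist": [0, 0, -0.82], "hand": 0}]}}

```text
clock: 31.2
tool_pos: [0.4802, -0.3303, 0.1202]
eef_rot: [0.593, 0.806, -0.0, -0.0]
contact_force: [0.7, 0.6, -0.3]
opening: 0.498
finger_force: 0.0
```

Request:
{"op": "step_arm", "data": {"motion": [{"dp": [-7, -14, 8], "twist": [0, 0, -0.17], "hand": 0}, {"dp": [-15, -27, 16], "twist": [0, 0, -0.33], "hand": 0}, {"dp": [-22, -41, 24], "twist": [0, 0, -0.5], "hand": 0}, {"dp": [-30, -55, 32], "twist": [0, 0, -0.67], "hand": 0}, {"dp": [-37, -68, 40], "twist": [0, 0, -0.834], "hand": 0}]}}

```text
clock: 31.82
tool_pos: [0.4261, -0.3858, 0.08]
eef_rot: [0.215, 0.977, -0.0, -0.0]
contact_force: [-0.2, -0.1, 0.7]
opening: 0.504
finger_force: 0.0
```

Request:
{"op": "step_arm", "data": {"motion": [{"dp": [0, 0, 0], "twist": [0, 0, 0], "hand": 0}, {"dp": [0, 0, 20], "twist": [0, 0, 0], "hand": 0}, {"dp": [0, 0, 20], "twist": [0, 0, 0], "hand": 0}]}}

```text
clock: 32.2
tool_pos: [0.4266, -0.3847, 0.0595]
eef_rot: [0.219, 0.976, 0.001, -0.001]
contact_force: [-0.6, 0.3, -0.4]
opening: 0.503
finger_force: 0.0
```

```bash
python3 nx.py; python3 -c "
from h import *
plan((.4256,-.385,-.013,64.8))"
```

```text
t 32.2 p [ 0.4266 -0.3847  0.0595] R [[-0.904, 0.428, -0.001], [0.428, 0.904, 0.002], [0.002, 0.001, -1.0]] F [-0.6  0.3 -0.4] op 0.503 ff 0.0
q7 1.36
top
 bench (array([ 0.5601, -0.3503]), 14.1, 331, 0.1)
 bench (array([ 0.3769, -0.2434]), 170.4, 331, 0.08)
 box x,y(mm) [ 2.  41.8] yaw 0.5 (323, 0.08)
 box x,y(mm) [ 1.5 89.9] yaw 0.8 (318, 0.07)
side
 bench (array([ 0.3763, -0.2419]), 171.0, 342, 0.1)
 bench (array([ 0.5595, -0.3501]), 15.1, 465, 0.11)
 box x,y(mm) [45.2 57.2] yaw 95.9 (211, 0.43)
t 32.3 p [ 0.4272 -0.3857  0.0604] R [[-0.904, 0.427, 0.0], [0.427, 0.904, 0.0], [-0.0, 0.0, -1.0]] F [-0.1 -0.6 -0.2] op 0.504 ff 0.0
dp [1.8, -0.1, 73.4] twist [0.0, 0.0, -0.002] rows 1.2
```

Request:
{"op": "step_arm", "data": {"motion": [{"dp": [1, 0, 30], "twist": [0, 0, 0], "hand": 0}, {"dp": [1, 0, 60], "twist": [0, 0, 0], "hand": 0}, {"dp": [1, 0, 73], "twist": [0, 0, 0], "hand": 0}, {"dp": [1, 0, 73], "twist": [0, 0, 0], "hand": -0.5}, {"dp": [1, 0, 73], "twist": [0, 0, 0], "hand": -1}]}}

```text
clock: 32.92
tool_pos: [0.4262, -0.3866, -0.0121]
eef_rot: [0.219, 0.976, -0.0, 0.001]
contact_force: [0.2, 0.9, 0.5]
opening: 0.3
finger_force: 0.0
```

Request:
{"op": "step_arm", "data": {"motion": [{"dp": [0, 0, 0], "twist": [0, 0, 0], "hand": -1}, {"dp": [0, 0, 0], "twist": [0, 0, 0], "hand": -1}, {"dp": [0, 0, 0], "twist": [0, 0, 0], "hand": -1}, {"dp": [0, 0, 0], "twist": [0, 0, 0], "hand": -1}]}}

```text
clock: 33.42
tool_pos: [0.426, -0.3865, -0.0123]
eef_rot: [0.219, 0.976, -0.0, 0.001]
contact_force: [-0.1, 0.5, 5.3]
opening: 0.154
finger_force: 25.0
```

```bash
python3 -c "
from h import *
plan((.4262,-.385,.12,64.8),(.48,-.27,.12,20),(.5,-.15,.12,-30),slot(-.003,.12),slot(-.003,.05))"
```

```text
t 33.42 p [ 0.426  -0.3865 -0.0123] R [[-0.904, 0.428, 0.001], [0.428, 0.904, -0.001], [-0.002, -0.0, -1.0]] F [-0.1  0.5  5.3] op 0.154 ff 24.956340193748474
dp [0.3, 1.4, -132.3] twist [-0.0, 0.002, -0.002] rows 2.1
dp [0.3, 127.0, 0.0] twist [0.0, 0.0, 0.782] rows 4.2
dp [105.9, 59.8, 0.0] twist [0.0, 0.0, 0.873] rows 4.7
dp [181.4, -81.5, 0.0] twist [0.0, 0.0, 0.827] rows 4.4
dp [0.0, 0.0, 70.0] twist [0.0, 0.0, 0.0] rows 1.1
```

Request:
{"op": "step_arm", "data": {"motion": [{"dp": [0, 0, -45], "twist": [0, 0, 0], "hand": -1}, {"dp": [0, 1, -100], "twist": [0, 0, 0], "hand": -1}, {"dp": [0, 1, -132], "twist": [0, 0, 0], "hand": -1}]}}

```text
clock: 33.8
tool_pos: [0.4265, -0.3857, 0.1214]
eef_rot: [0.219, 0.976, -0.0, 0.001]
contact_force: [0.9, -0.3, -0.3]
opening: 0.153
finger_force: 25.0
```

Request:
{"op": "step_arm", "data": {"motion": [{"dp": [0, 25, 0], "twist": [0, 0, 0.155], "hand": -1}, {"dp": [0, 51, 0], "twist": [0, 0, 0.31], "hand": -1}, {"dp": [0, 76, 0], "twist": [0, 0, 0.47], "hand": -1}, {"dp": [0, 102, 0], "twist": [0, 0, 0.625], "hand": -1}, {"dp": [0, 127, 0], "twist": [0, 0, 0.782], "hand": -1}]}}

```text
clock: 34.42
tool_pos: [0.4804, -0.2696, 0.1189]
eef_rot: [0.577, 0.817, 0.0, -0.0]
contact_force: [0.3, -0.6, -0.3]
opening: 0.153
finger_force: 25.0
```

Request:
{"op": "step_arm", "data": {"motion": [{"dp": [21, 12, 0], "twist": [0, 0, 0.175], "hand": -1}, {"dp": [42, 24, 0], "twist": [0, 0, 0.35], "hand": -1}, {"dp": [64, 36, 0], "twist": [0, 0, 0.52], "hand": -1}, {"dp": [85, 48, 0], "twist": [0, 0, 0.7], "hand": -1}, {"dp": [106, 60, 0], "twist": [0, 0, 0.873], "hand": -1}]}}

```text
clock: 35.05
tool_pos: [0.5006, -0.1494, 0.1189]
eef_rot: [0.868, 0.497, 0.0, -0.0]
contact_force: [-0.3, 1.1, -0.5]
opening: 0.159
finger_force: 25.0
```

Request:
{"op": "step_arm", "data": {"motion": [{"dp": [36, -16, 0], "twist": [0, 0, 0.165], "hand": -1}, {"dp": [73, -33, 0], "twist": [0, 0, 0.33], "hand": -1}, {"dp": [109, -49, 0], "twist": [0, 0, 0.5], "hand": -1}, {"dp": [145, -65, 0], "twist": [0, 0, 0.66], "hand": -1}, {"dp": [181, -81, 0], "twist": [0, 0, 0.827], "hand": -1}]}}

```text
clock: 35.67
tool_pos: [0.5213, 0.0484, 0.1189]
eef_rot: [0.994, 0.106, 0.0, -0.0]
contact_force: [0.5, 0.1, -0.4]
opening: 0.156
finger_force: 25.0
```

Request:
{"op": "step_arm", "data": {"motion": [{"dp": [0, 0, 0], "twist": [0, 0, 0], "hand": -1}, {"dp": [0, 0, 35], "twist": [0, 0, 0], "hand": -1}, {"dp": [0, 0, 70], "twist": [0, 0, 0], "hand": -1}, {"dp": [0, 0, 70], "twist": [0, 0, 0], "hand": -1}, {"dp": [0, 0, 70], "twist": [0, 0, 0], "hand": -1}]}}

```text
clock: 36.3
tool_pos: [0.5219, 0.0458, 0.0498]
eef_rot: [0.994, 0.108, 0.001, 0.0]
contact_force: [0.8, -0.3, -0.6]
opening: 0.154
finger_force: 25.0
```

```bash
python3 -c "
from h import *
plan(slot(-.003,-.003,-77.6))"
```

```text
t 36.3 p [0.5219 0.0458 0.0498] R [[0.977, 0.215, 0.001], [0.215, -0.977, -0.0], [0.001, 0.0, -1.0]] F [ 0.8 -0.3 -0.6] op 0.154 ff 24.95643138885498
dp [-1.4, -2.4, 52.8] twist [0.0, -0.001, 0.001] rows 0.8
```

Request:
{"op": "step_arm", "data": {"motion": [{"dp": [-1, -2, 26], "twist": [0, 0, 0], "hand": -1}, {"dp": [-1, -2, 43], "twist": [0, 0, 0], "hand": -1}, {"dp": [-1, -2, 49], "twist": [0, 0, 0], "hand": -1}, {"dp": [-1, -2, 52], "twist": [0, 0, 0], "hand": -1}, {"dp": [-1, -2, 52], "twist": [0, 0, 0], "hand": -1}]}}

```text
clock: 36.92
tool_pos: [0.5205, 0.0485, -0.0025]
eef_rot: [0.994, 0.109, 0.001, 0.0]
contact_force: [-0.7, 0.2, -0.2]
opening: 0.156
finger_force: 25.0
```

Request:
{"op": "step_arm", "data": {"motion": [{"dp": [0, 0, 0], "twist": [0, 0, 0], "hand": -0.6}, {"dp": [0, 0, 0], "twist": [0, 0, 0], "hand": -0.45}, {"dp": [0, 0, 0], "twist": [0, 0, 0], "hand": -0.45}, {"dp": [0, 0, -25], "twist": [0, 0, 0], "hand": -0.45}, {"dp": [0, 0, -80], "twist": [0, 0, 0], "hand": -0.45}]}}

```text
clock: 37.55
tool_pos: [0.5186, 0.0486, 0.0762]
eef_rot: [0.994, 0.109, -0.002, -0.0]
contact_force: [1.8, 0.8, 0.1]
opening: 0.275
finger_force: 0.0
```

Request:
{"op": "step_arm", "data": {"motion": [{"dp": [0, 0, -40], "twist": [0, 0, 0], "hand": -0.2}, {"dp": [-10, 60, -40], "twist": [0, 0, 0], "hand": 0}, {"dp": [-20, 120, -40], "twist": [0, 0, 0], "hand": 0}, {"dp": [-30, 180, -40], "twist": [0, 0, 0], "hand": 0}, {"dp": [-40, 240, -40], "twist": [0, 0, 0], "hand": 0}]}}

```text
clock: 38.17
tool_pos: [0.5327, -0.1961, 0.1169]
eef_rot: [0.994, 0.109, 0.0, -0.0]
contact_force: [0.6, 0.1, 0.1]
opening: 0.502
finger_force: 0.0
```

Request:
{"op": "step_arm", "data": {"motion": [{"dp": [0, 60, 0], "twist": [0, 0, 0], "hand": 0}, {"dp": [0, 120, 0], "twist": [0, 0, 0], "hand": 0}, {"dp": [0, 150, 20], "twist": [0, 0, 0], "hand": 0}, {"dp": [0, 150, 20], "twist": [0, 0, 0], "hand": 0}, {"dp": [0, 150, 20], "twist": [0, 0, 0], "hand": 0}]}}

```text
clock: 38.8
tool_pos: [0.5652, -0.3391, 0.0966]
eef_rot: [0.994, 0.109, -0.0, -0.001]
contact_force: [-0.9, 0.6, 0.4]
opening: 0.495
finger_force: 0.0
```

```bash
python3 nx.py; python3 -c "
from h import *
G=np.array([.5598,-.3502])+.003*np.array([.97,.242])
plan((*G,.06,-75.7),(*G,-.013,-75.7))"
```

```text
t 38.8 p [ 0.5652 -0.3391  0.0966] R [[0.976, 0.217, -0.001], [0.217, -0.976, 0.002], [-0.0, -0.002, -1.0]] F [-0.9  0.6  0.4] op 0.495 ff 0.0
q7 -0.45
top
 box x,y(mm) [ 2.2 -5.9] yaw -1.0 (322, 0.08)
 box x,y(mm) [ 0.8 41.8] yaw 0.3 (639, 0.54)
side
 bench (array([ 0.3773, -0.2424]), 170.2, 381, 0.05)
 bench (array([ 0.5583, -0.3509]), 14.6, 442, 0.19)
t 38.9 p [ 0.5658 -0.3387  0.0972] R [[0.976, 0.218, 0.0], [0.218, -0.976, 0.001], [0.001, -0.001, -1.0]] F [0.4 1.  0.3] op 0.497 ff 0.0
dp [-5.4, 9.9, 37.2] twist [-0.001, -0.001, -0.03] rows 0.6
dp [0.0, 0.0, 73.0] twist [0.0, 0.0, 0.0] rows 1.2
```

Request:
{"op": "step_arm", "data": {"motion": [{"dp": [-5, 10, 35], "twist": [0, 0, -0.03], "hand": 0}, {"dp": [-5, 10, 75], "twist": [0, 0, -0.03], "hand": 0}, {"dp": [-5, 10, 109], "twist": [0, 0, -0.03], "hand": 0}, {"dp": [-5, 10, 109], "twist": [0, 0, -0.03], "hand": -0.3}, {"dp": [-5, 10, 109], "twist": [0, 0, -0.03], "hand": -1}]}}

```text
clock: 39.52
tool_pos: [0.5631, -0.3512, -0.0109]
eef_rot: [0.992, 0.124, 0.0, 0.0]
contact_force: [0.5, 0.1, 0.7]
opening: 0.298
finger_force: 0.0
```

Request:
{"op": "step_arm", "data": {"motion": [{"dp": [0, 0, 0], "twist": [0, 0, 0], "hand": -1}, {"dp": [0, 0, 0], "twist": [0, 0, 0], "hand": -1}, {"dp": [0, 0, 0], "twist": [0, 0, 0], "hand": -1}, {"dp": [0, 0, 0], "twist": [0, 0, 0], "hand": -1}]}}

```text
clock: 40.02
tool_pos: [0.5631, -0.3516, -0.0108]
eef_rot: [0.992, 0.124, 0.001, 0.0]
contact_force: [-1.7, 1.1, 6.4]
opening: 0.158
finger_force: 24.9
```

```bash
python3 -c "
from h import *
plan((.562,-.3495,.12,-75.7),(.55,-.15,.12,-76),slot(-.050,.12),slot(-.050,.05))"
```

```text
t 40.02 p [ 0.5631 -0.3516 -0.0108] R [[0.969, 0.246, 0.001], [0.246, -0.969, 0.0], [0.001, 0.0, -1.0]] F [-1.7  1.1  6.4] op 0.158 ff 24.923962354660034
dp [-0.4, -2.3, -130.8] twist [0.0, -0.001, -0.001] rows 2.1
dp [37.6, -196.3, 0.0] twist [0.0, 0.0, 0.005] rows 3.2
dp [17.7, -152.2, 0.0] twist [0.0, 0.0, 0.024] rows 2.5
dp [0.0, 0.0, 70.0] twist [0.0, 0.0, 0.0] rows 1.1
```

Request:
{"op": "step_arm", "data": {"motion": [{"dp": [0, 0, -45], "twist": [0, 0, 0], "hand": -1}, {"dp": [0, 0, -100], "twist": [0, 0, 0], "hand": -1}, {"dp": [0, -2, -131], "twist": [0, 0, 0], "hand": -1}]}}

```text
clock: 40.4
tool_pos: [0.5628, -0.351, 0.1221]
eef_rot: [0.992, 0.123, 0.001, 0.001]
contact_force: [-0.9, 0.2, -0.7]
opening: 0.156
finger_force: 24.9
```

Request:
{"op": "step_arm", "data": {"motion": [{"dp": [12, -60, 0], "twist": [0, 0, 0], "hand": -1}, {"dp": [24, -120, 0], "twist": [0, 0, 0], "hand": -1}, {"dp": [37, -180, 0], "twist": [0, 0, 0], "hand": -1}, {"dp": [45, -240, 0], "twist": [0, 0, 0.01], "hand": -1}, {"dp": [52, -300, 0], "twist": [0, 0, 0.02], "hand": -1}]}}

```text
clock: 41.02
tool_pos: [0.5388, -0.0442, 0.1192]
eef_rot: [0.994, 0.113, 0.001, -0.0]
contact_force: [1.6, 1.5, -0.2]
opening: 0.156
finger_force: 24.9
```

Request:
{"op": "step_arm", "data": {"motion": [{"dp": [3, -48, 0], "twist": [0, 0, 0.008], "hand": -1}, {"dp": [3, -48, 0], "twist": [0, 0, 0.008], "hand": -1}, {"dp": [3, -48, 35], "twist": [0, 0, 0.008], "hand": -1}, {"dp": [3, -48, 70], "twist": [0, 0, 0.008], "hand": -1}, {"dp": [3, -48, 70], "twist": [0, 0, 0.008], "hand": -1}]}}

```text
clock: 41.65
tool_pos: [0.5295, 0.0001, 0.0475]
eef_rot: [0.994, 0.109, -0.002, -0.0]
contact_force: [0.3, -0.5, -0.2]
opening: 0.158
finger_force: 24.9
```

```bash
python3 -c "
from h import *
plan(slot(-.050,-.002,-77.2))"
```

```text
t 41.65 p [5.295e-01 1.000e-04 4.750e-02] R [[0.976, 0.216, -0.004], [0.216, -0.976, -0.0], [-0.004, -0.001, -1.0]] F [ 0.3 -0.5 -0.2] op 0.158 ff 24.92542326450348
dp [1.4, -1.6, 49.5] twist [-0.001, 0.004, -0.005] rows 0.8
```

Request:
{"op": "step_arm", "data": {"motion": [{"dp": [1, 0, 25], "twist": [0, 0, 0], "hand": -1}, {"dp": [1, 0, 42], "twist": [0, 0, 0], "hand": -1}, {"dp": [1, 0, 48], "twist": [0, 0, 0], "hand": -1}, {"dp": [1, 0, 51], "twist": [0, 0, 0], "hand": -1}, {"dp": [1, 0, 51], "twist": [0, 0, 0], "hand": -1}]}}

```text
clock: 42.28
tool_pos: [0.5323, 0.0013, -0.0015]
eef_rot: [0.994, 0.11, 0.001, 0.0]
contact_force: [0.3, -0.3, -0.1]
opening: 0.156
finger_force: 24.9
```

Request:
{"op": "step_arm", "data": {"motion": [{"dp": [0, 0, 0], "twist": [0, 0, 0], "hand": -0.6}, {"dp": [0, 0, 0], "twist": [0, 0, 0], "hand": -0.45}, {"dp": [0, 0, 0], "twist": [0, 0, 0], "hand": -0.45}, {"dp": [0, 0, -25], "twist": [0, 0, 0], "hand": -0.45}, {"dp": [0, 0, -80], "twist": [0, 0, 0], "hand": -0.45}]}}

```text
clock: 42.9
tool_pos: [0.5304, 0.0017, 0.0772]
eef_rot: [0.994, 0.11, -0.002, -0.0]
contact_force: [0.6, 1.1, -0.6]
opening: 0.276
finger_force: 0.0
```

Request:
{"op": "step_arm", "data": {"motion": [{"dp": [0, 0, -40], "twist": [0, 0, 0], "hand": -0.2}, {"dp": [-30, 40, -40], "twist": [0, 0, -0.1], "hand": 0}, {"dp": [-55, 85, -40], "twist": [0, 0, -0.27], "hand": 0}, {"dp": [-80, 130, -40], "twist": [0, 0, -0.44], "hand": 0}, {"dp": [-80, 130, -40], "twist": [0, 0, -0.44], "hand": 0}]}}

```text
clock: 43.52
tool_pos: [0.4803, -0.1484, 0.1184]
eef_rot: [0.948, 0.319, -0.0, 0.001]
contact_force: [-0.1, 0.8, -0.0]
opening: 0.501
finger_force: 0.0
```

```bash
python3 nx.py; python3 -c "
from h import *
t=np.deg2rad(170.7)
G=np.array([.3766,-.2424])+.003*np.array([np.cos(t),np.sin(t)])
plan((.42,-.17,.12,-5),(.40,-.21,.12,40),(*G,.08,80.7),(*G,-.012,80.7))"
```

```text
t 43.52 p [ 0.4803 -0.1484  0.1184] R [[0.796, 0.605, 0.0], [0.605, -0.796, -0.003], [-0.002, 0.002, -1.0]] F [-0.1  0.8 -0. ] op 0.501 ff 0.0
q7 -0.27
top
 bench (array([ 0.3765, -0.243 ]), 170.5, 319, 0.08)
 box x,y(mm) [  3.5 -54.7] yaw 0.7 (630, 0.54)
 box x,y(mm) [ 1.9 41.6] yaw 0.8 (325, 0.09)
 box x,y(mm) [ 1.5 89.9] yaw 0.8 (322, 0.07)
side
t 43.62 p [ 0.482  -0.1427  0.1178] R [[0.792, 0.611, -0.0], [0.611, -0.792, 0.001], [0.001, -0.001, -1.0]] F [0.4 0.4 0.1] op 0.502 ff 0.0
dp [-65.8, -16.3, -2.2] twist [-0.0, -0.001, -0.826] rows 4.4
dp [-41.6, -16.4, 0.0] twist [0.0, 0.0, -0.785] rows 4.2
dp [-7.5, -40.7, 40.0] twist [0.0, 0.0, -0.71] rows 3.8
dp [0.0, 0.0, 92.0] twist [0.0, 0.0, 0.0] rows 1.5
```

Request:
{"op": "step_arm", "data": {"motion": [{"dp": [-13, -3, 0], "twist": [0, 0, -0.165], "hand": 0}, {"dp": [-26, -6, 0], "twist": [0, 0, -0.33], "hand": 0}, {"dp": [-39, -10, 0], "twist": [0, 0, -0.5], "hand": 0}, {"dp": [-52, -13, 0], "twist": [0, 0, -0.66], "hand": 0}, {"dp": [-66, -16, -2], "twist": [0, 0, -0.826], "hand": 0}]}}

```text
clock: 44.25
tool_pos: [0.4207, -0.1684, 0.1196]
eef_rot: [0.734, 0.68, 0.0, -0.0]
contact_force: [-0.5, -0.5, -0.3]
opening: 0.499
finger_force: 0.0
```

Request:
{"op": "step_arm", "data": {"motion": [{"dp": [-8, -3, 0], "twist": [0, 0, -0.157], "hand": 0}, {"dp": [-17, -7, 0], "twist": [0, 0, -0.314], "hand": 0}, {"dp": [-25, -10, 0], "twist": [0, 0, -0.47], "hand": 0}, {"dp": [-33, -13, 0], "twist": [0, 0, -0.63], "hand": 0}, {"dp": [-42, -16, 0], "twist": [0, 0, -0.785], "hand": 0}]}}

```text
clock: 44.88
tool_pos: [0.4017, -0.2092, 0.1197]
eef_rot: [0.418, 0.908, 0.0, -0.0]
contact_force: [-0.5, 0.2, -0.2]
opening: 0.5
finger_force: 0.0
```

Request:
{"op": "step_arm", "data": {"motion": [{"dp": [-2, -10, 10], "twist": [0, 0, -0.18], "hand": 0}, {"dp": [-4, -20, 20], "twist": [0, 0, -0.355], "hand": 0}, {"dp": [-6, -30, 30], "twist": [0, 0, -0.53], "hand": 0}, {"dp": [-7, -41, 50], "twist": [0, 0, -0.71], "hand": 0}, {"dp": [-7, -41, 60], "twist": [0, 0, -0.71], "hand": 0}]}}

```text
clock: 45.5
tool_pos: [0.374, -0.2417, 0.0589]
eef_rot: [0.081, 0.997, 0.0, -0.001]
contact_force: [0.5, 0.1, 0.2]
opening: 0.496
finger_force: 0.0
```

Request:
{"op": "step_arm", "data": {"motion": [{"dp": [0, 0, 0], "twist": [0, 0, 0], "hand": 0}, {"dp": [0, 0, 0], "twist": [0, 0, 0], "hand": 0}]}}

```text
clock: 45.75
tool_pos: [0.3748, -0.2422, 0.0601]
eef_rot: [0.08, 0.997, -0.0, 0.0]
contact_force: [0.2, 0.8, 0.4]
opening: 0.498
finger_force: 0.0
```

```bash
python3 nx.py;  python3 -c "
from h import *
t=np.deg2rad(170.7)
G=np.array([.3766,-.2424])+.003*np.array([np.cos(t),np.sin(t)])
plan((*G,-.012,80.7))"
```

```text
t 45.75 p [ 0.3748 -0.2422  0.0601] R [[-0.987, 0.16, 0.001], [0.16, 0.987, -0.0], [-0.001, 0.0, -1.0]] F [0.2 0.8 0.4] op 0.498 ff 0.0
q7 1.21
top
 box x,y(mm) [  2.9 -54.6] yaw 0.8 (315, 0.08)
 box x,y(mm) [ 1.8 -5.9] yaw -0.5 (318, 0.08)
 box x,y(mm) [ 1.9 41.7] yaw 0.8 (324, 0.08)
 box x,y(mm) [ 0.6 90.1] yaw 0.4 (327, 0.1)
side
 bench (array([ 0.3759, -0.243 ]), 170.9, 216, 0.7)
t 45.85 p [ 0.3746 -0.2426  0.0603] R [[-0.987, 0.16, 0.001], [0.16, 0.987, -0.0], [-0.001, -0.0, -1.0]] F [-0.2  0.4 -0.3] op 0.502 ff 0.0
dp [1.1, 0.5, 72.3] twist [-0.0, 0.001, 0.001] rows 1.2
```

Request:
{"op": "step_arm", "data": {"motion": [{"dp": [1, 0, 30], "twist": [0, 0, 0], "hand": 0}, {"dp": [1, 0, 60], "twist": [0, 0, 0], "hand": 0}, {"dp": [1, 0, 72], "twist": [0, 0, 0], "hand": 0}, {"dp": [1, 0, 72], "twist": [0, 0, 0], "hand": -0.5}, {"dp": [1, 0, 72], "twist": [0, 0, 0], "hand": -1}]}}

```text
clock: 46.48
tool_pos: [0.3735, -0.2429, -0.0122]
eef_rot: [0.081, 0.997, -0.0, 0.001]
contact_force: [0.5, -0.2, 1.3]
opening: 0.297
finger_force: 0.0
```

Request:
{"op": "step_arm", "data": {"motion": [{"dp": [0, 0, 0], "twist": [0, 0, 0], "hand": -1}, {"dp": [0, 0, 0], "twist": [0, 0, 0], "hand": -1}, {"dp": [0, 0, 0], "twist": [0, 0, 0], "hand": -1}, {"dp": [0, 0, 0], "twist": [0, 0, 0], "hand": -1}]}}

```text
clock: 46.98
tool_pos: [0.373, -0.2428, -0.012]
eef_rot: [0.08, 0.997, -0.0, 0.0]
contact_force: [-0.0, -0.1, -0.5]
opening: 0.157
finger_force: 25.0
```

```bash
python3 -c "
from h import *
plan((.3736,-.2419,.12,80.7),(.43,-.20,.12,35),(.48,-.14,.12,-20),slot(-.095,.12),slot(-.095,.05))"
```

```text
t 46.98 p [ 0.373  -0.2428 -0.012 ] R [[-0.987, 0.16, 0.0], [0.16, 0.987, -0.0], [-0.0, -0.0, -1.0]] F [-0.  -0.1 -0.5] op 0.157 ff 24.96143728494644
dp [-0.5, 0.9, -132.0] twist [-0.0, 0.0, 0.002] rows 2.1
dp [-48.9, 50.5, 0.0] twist [0.0, 0.0, 0.798] rows 4.3
dp [20.5, 75.4, 0.0] twist [0.0, 0.0, 0.96] rows 5.1
dp [112.7, 23.0, 0.0] twist [0.0, 0.0, 1.002] rows 5.4
dp [0.0, 0.0, 70.0] twist [0.0, 0.0, 0.0] rows 1.1
```

Request:
{"op": "step_arm", "data": {"motion": [{"dp": [0, 0, -45], "twist": [0, 0, 0], "hand": -1}, {"dp": [0, 0, -100], "twist": [0, 0, 0], "hand": -1}, {"dp": [0, 1, -132], "twist": [0, 0, 0], "hand": -1}]}}

```text
clock: 47.35
tool_pos: [0.3722, -0.2426, 0.1076]
eef_rot: [0.08, 0.997, 0.0, -0.002]
contact_force: [1.0, -1.7, -1.6]
opening: 0.155
finger_force: 25.0
```

Request:
{"op": "step_arm", "data": {"motion": [{"dp": [-10, 10, 0], "twist": [0, 0, 0.16], "hand": -1}, {"dp": [-20, 20, 0], "twist": [0, 0, 0.32], "hand": -1}, {"dp": [-29, 30, 0], "twist": [0, 0, 0.48], "hand": -1}, {"dp": [-39, 40, 0], "twist": [0, 0, 0.64], "hand": -1}, {"dp": [-49, 50, 0], "twist": [0, 0, 0.798], "hand": -1}]}}

```text
clock: 47.98
tool_pos: [0.4298, -0.2011, 0.1075]
eef_rot: [0.464, 0.886, 0.0, -0.0]
contact_force: [-0.3, 0.9, -0.1]
opening: 0.158
finger_force: 25.0
```

Request:
{"op": "step_arm", "data": {"motion": [{"dp": [4, 15, 0], "twist": [0, 0, 0.18], "hand": -1}, {"dp": [8, 30, 0], "twist": [0, 0, 0.36], "hand": -1}, {"dp": [12, 45, 0], "twist": [0, 0, 0.54], "hand": -1}, {"dp": [16, 60, 0], "twist": [0, 0, 0.72], "hand": -1}, {"dp": [20, 75, 0], "twist": [0, 0, 0.9], "hand": -1}]}}

```text
clock: 48.6
tool_pos: [0.4796, -0.1414, 0.1075]
eef_rot: [0.803, 0.596, -0.0, -0.0]
contact_force: [0.7, -0.7, -1.4]
opening: 0.159
finger_force: 25.0
```

Request:
{"op": "step_arm", "data": {"motion": [{"dp": [22, 5, 0], "twist": [0, 0, 0.18], "hand": -1}, {"dp": [44, 10, 0], "twist": [0, 0, 0.36], "hand": -1}, {"dp": [66, 15, 0], "twist": [0, 0, 0.54], "hand": -1}, {"dp": [88, 20, 0], "twist": [0, 0, 0.72], "hand": -1}, {"dp": [110, 23, 0], "twist": [0, 0, 0.9], "hand": -1}]}}

```text
clock: 49.22
tool_pos: [0.5331, -0.0422, 0.1075]
eef_rot: [0.982, 0.187, 0.0, -0.0]
contact_force: [-0.2, 0.1, -0.2]
opening: 0.154
finger_force: 25.0
```

Request:
{"op": "step_arm", "data": {"motion": [{"dp": [0, 0, 0], "twist": [0, 0, 0.14], "hand": -1}, {"dp": [0, 0, 0], "twist": [0, 0, 0.162], "hand": -1}, {"dp": [0, 0, 0], "twist": [0, 0, 0.162], "hand": -1}]}}

```text
clock: 49.6
tool_pos: [0.5325, -0.0434, 0.1075]
eef_rot: [0.994, 0.111, -0.0, 0.0]
contact_force: [-0.2, 0.3, -0.8]
opening: 0.157
finger_force: 25.0
```

```bash
python3 -c "
from h import *
plan(slot(-.095,.05,-77.4),slot(-.095,-.003,-77.4))"
```

```text
t 49.6 p [ 0.5325 -0.0434  0.1075] R [[0.975, 0.22, -0.0], [0.22, -0.975, -0.0], [-0.0, 0.0, -1.0]] F [-0.2  0.3 -0.8] op 0.157 ff 24.96159464120865
dp [7.7, 0.3, 57.5] twist [0.0, 0.0, 0.002] rows 0.9
dp [0.0, 0.0, 53.0] twist [0.0, 0.0, 0.0] rows 0.8
```

Request:
{"op": "step_arm", "data": {"motion": [{"dp": [8, 0, 20], "twist": [0, 0, 0], "hand": -1}, {"dp": [8, 0, 45], "twist": [0, 0, 0], "hand": -1}, {"dp": [8, 0, 70], "twist": [0, 0, 0], "hand": -1}, {"dp": [8, 0, 92], "twist": [0, 0, 0], "hand": -1}, {"dp": [8, 0, 102], "twist": [0, 0, 0], "hand": -1}]}}

```text
clock: 50.22
tool_pos: [0.54, -0.0417, 0.0044]
eef_rot: [0.994, 0.11, -0.001, -0.0]
contact_force: [0.8, -0.2, -0.2]
opening: 0.156
finger_force: 25.0
```

Request:
{"op": "step_arm", "data": {"motion": [{"dp": [0, 0, 5], "twist": [0, 0, 0], "hand": -1}, {"dp": [0, 0, 8], "twist": [0, 0, 0], "hand": -1}, {"dp": [0, 0, 8], "twist": [0, 0, 0], "hand": -1}]}}

```text
clock: 50.6
tool_pos: [0.5409, -0.0414, -0.0022]
eef_rot: [0.994, 0.11, 0.0, 0.0]
contact_force: [-0.3, 0.1, -1.3]
opening: 0.156
finger_force: 25.0
```

Request:
{"op": "step_arm", "data": {"motion": [{"dp": [0, 0, 0], "twist": [0, 0, 0], "hand": -0.6}, {"dp": [0, 0, 0], "twist": [0, 0, 0], "hand": -0.5}, {"dp": [0, 0, 0], "twist": [0, 0, 0], "hand": -0.5}, {"dp": [0, 0, -25], "twist": [0, 0, 0], "hand": -0.5}, {"dp": [0, 0, -80], "twist": [0, 0, 0], "hand": -0.5}]}}

```text
clock: 51.22
tool_pos: [0.5391, -0.0411, 0.0767]
eef_rot: [0.994, 0.11, -0.002, -0.0]
contact_force: [0.5, 0.0, 0.0]
opening: 0.25
finger_force: 0.0
```

Request:
{"op": "step_arm", "data": {"motion": [{"dp": [0, 0, -40], "twist": [0, 0, 0], "hand": -0.5}, {"dp": [-30, 50, -40], "twist": [0, 0, 0], "hand": -0.7}, {"dp": [-60, 100, -40], "twist": [0, 0, 0], "hand": -1}, {"dp": [-60, 150, -40], "twist": [0, 0, 0], "hand": -1}, {"dp": [-60, 150, -40], "twist": [0, 0, 0], "hand": -1}]}}

```text
clock: 51.85
tool_pos: [0.5149, -0.2066, 0.1179]
eef_rot: [0.994, 0.106, 0.001, 0.002]
contact_force: [-0.3, 0.5, -0.5]
opening: 0.002
finger_force: 0.0
```

```bash
python3 nx.py; python3 -c "
from h import *
print(np.round(r.get_state()['q'],2))
s=snap('top');a=s['pixels'][140:290,200:370,::-1];
cv2.imwrite('pics/c10.png',cv2.resize(a,None,fx=4,fy=4,interpolation=cv2.INTER_CUBIC))"
```

```text
t 51.85 p [ 0.5149 -0.2066  0.1179] R [[0.977, 0.212, 0.002], [0.212, -0.977, -0.004], [0.001, 0.004, -1.0]] F [-0.3  0.5 -0.5] op 0.002 ff 0.0
q7 -0.88
top
 box x,y(mm) [ 42.3 -59.4] yaw -99.5 (969, 0.72)
 box x,y(mm) [ 1.4 41.8] yaw 0.4 (325, 0.08)
 box x,y(mm) [ 1.  89.8] yaw 0.6 (321, 0.08)
side
 box x,y(mm) [ 0.2 93.3] yaw -0.5 (207, 0.06)
 box x,y(mm) [ 0.5 46.5] yaw 3.4 (160, 0.36)
[ 0.21  0.75  0.13  1.89 -0.19  0.51 -0.88]
```

View pics/c10.png

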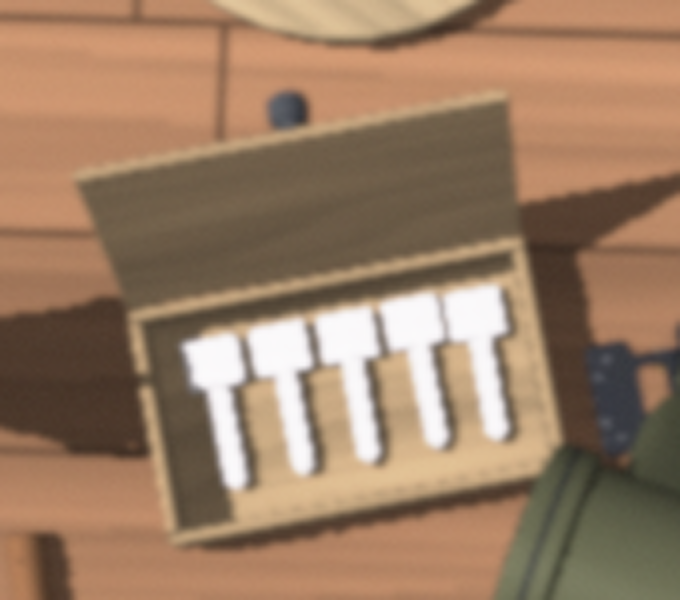

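All five markers lie side by side, heads (y≈330) at the hinge side, points to the front. Now go round behind the lid, beside the knob, with fingers shut.

```bash
python3 -c "
from h import *
s=snap('side');P=cloud(s).reshape(-1,3);d=P[:,:2]-O;X=d@U*1000;Y=d@N*1000;Z=P[:,2]*1000
for y0 in (-100,-60,60,110):
  k=(abs(Y-y0)<10)&(Z>75)&(Z<240)&(X>80)&(X<200)
  if k.sum()>20:
    A=np.polyfit(Z[k],X[k],1);print(y0,k.sum(),'slope',A[0],'theta',np.pi/2+np.arctan(A[0]),'x at z60',np.polyval(A,60),'max z',np.percentile(Z[k],98),'x',X[k].max())
plan((.5149,-.2066,.265,-77.4),slot(-.055,.265,gx=.2),slot(-.055,.1485,gx=.2))"
```

```text
-100 324 slope 0.42368658437500684 theta 1.9715539736115926 x at z60 80.85125954699588 max z 212.66379129530327 x 151.97488495548728
-60 214 slope 0.4204981462270289 theta 1.9688476926950256 x at z60 81.1161532776985 max z 213.13826572070695 x 152.08873980076027
t 52.05 p [ 0.5149 -0.1989  0.1172] R [[0.975, 0.221, -0.001], [0.221, -0.975, 0.002], [-0.0, -0.002, -1.0]] F [-0.9  0.1 -0.1] op 0.006 ff 0.0
dp [-1.8, 7.2, -147.8] twist [-0.002, 0.0, 0.003] rows 2.4
dp [257.6, -195.2, 0.0] twist [0.0, 0.0, 0.0] rows 5.2
dp [0.0, 0.0, 116.5] twist [0.0, 0.0, 0.0] rows 1.9
```

Request:
{"op": "step_arm", "data": {"motion": [{"dp": [0, 0, -60], "twist": [0, 0, 0], "hand": -1}, {"dp": [0, 0, -120], "twist": [0, 0, 0], "hand": -1}, {"dp": [0, 0, -148], "twist": [0, 0, 0], "hand": -1}, {"dp": [0, 0, -148], "twist": [0, 0, 0], "hand": -1}]}}

```text
clock: 52.55
tool_pos: [0.5164, -0.1996, 0.2675]
eef_rot: [0.994, 0.112, 0.002, 0.001]
contact_force: [-0.1, -0.1, -0.1]
opening: 0.005
finger_force: 0.0
```

Request:
{"op": "step_arm", "data": {"motion": [{"dp": [45, -35, 0], "twist": [0, 0, 0], "hand": -1}, {"dp": [90, -70, 0], "twist": [0, 0, 0], "hand": -1}, {"dp": [135, -100, 0], "twist": [0, 0, 0], "hand": -1}, {"dp": [180, -135, 0], "twist": [0, 0, 0], "hand": -1}, {"dp": [220, -165, 0], "twist": [0, 0, 0], "hand": -1}]}}

```text
clock: 53.18
tool_pos: [0.6933, 0.0121, 0.2629]
eef_rot: [0.994, 0.112, -0.002, -0.001]
contact_force: [0.4, -0.1, 0.2]
opening: 0.002
finger_force: 0.0
```

Request:
{"op": "step_arm", "data": {"motion": [{"dp": [36, -28, 0], "twist": [0, 0, 0], "hand": -1}, {"dp": [36, -28, 0], "twist": [0, 0, 0], "hand": -1}, {"dp": [36, -28, 0], "twist": [0, 0, 0], "hand": -1}]}}

```text
clock: 53.55
tool_pos: [0.7211, 0.0433, 0.2635]
eef_rot: [0.994, 0.11, -0.002, 0.0]
contact_force: [-0.1, -1.6, -0.1]
opening: 0.006
finger_force: 0.0
```

```bash
python3 -c "
from h import *
plan(slot(-.055,.265,gx=.2),slot(-.055,.1485,gx=.2))
print(np.round(r.get_state()['q'],2))"
```

```text
t 53.55 p [0.7211 0.0433 0.2635] R [[0.976, 0.219, -0.004], [0.219, -0.976, -0.001], [-0.004, 0.0, -1.0]] F [-0.1 -1.6 -0.1] op 0.006 ff 0.0
dp [1.8, 3.8, -1.5] twist [0.0, 0.004, 0.001] rows 0.1
dp [0.0, 0.0, 116.5] twist [0.0, 0.0, 0.0] rows 1.9
[-0.22  0.81  0.23  1.17 -0.18  1.18 -1.34]
```

Request:
{"op": "step_arm", "data": {"motion": [{"dp": [2, 3, 30], "twist": [0, 0, 0], "hand": -1}, {"dp": [2, 3, 65], "twist": [0, 0, 0], "hand": -1}, {"dp": [2, 3, 100], "twist": [0, 0, 0], "hand": -1}, {"dp": [2, 3, 115], "twist": [0, 0, 0], "hand": -1}, {"dp": [2, 3, 115], "twist": [0, 0, 0], "hand": -1}]}}

```text
clock: 54.18
tool_pos: [0.7242, 0.04, 0.1498]
eef_rot: [0.994, 0.11, -0.001, 0.0]
contact_force: [0.5, -0.3, -0.2]
opening: 0.006
finger_force: 0.0
```

Request:
{"op": "step_arm", "data": {"motion": [{"dp": [-15, 0, 0], "twist": [0, 0, 0], "hand": -1}, {"dp": [-28, 0, 0], "twist": [0, 0, 0], "hand": -1}, {"dp": [-28, 0, 0], "twist": [0, 0, 0], "hand": -1}]}}

```text
clock: 54.55
tool_pos: [0.6983, 0.0341, 0.1525]
eef_rot: [0.994, 0.11, 0.001, 0.0]
contact_force: [-0.7, 0.0, 0.0]
opening: 0.003
finger_force: 0.0
```

```bash
python3 -c "
from h import *
s=st();d=np.array(s['tool_pos'])[:2]-O;print('box',d@U*1000,d@N*1000,'tipz',s['tool_pos'][2]*1000+17.5)
s=snap('side');a=s['pixels'][90:310,260:480,::-1]
cv2.imwrite('pics/c11.png',cv2.resize(a,None,fx=2.7,fy=2.7,interpolation=cv2.INTER_CUBIC))"
```

```text
t 54.55 p [0.6983 0.0341 0.1525] R [[0.976, 0.218, 0.002], [0.218, -0.976, -0.0], [0.002, 0.001, -1.0]] F [-0.7  0.   0. ] op 0.003 ff 0.0
box 173.94774500881118 -55.21707750556244 tipz 170.0000751756175
```

View pics/c11.png

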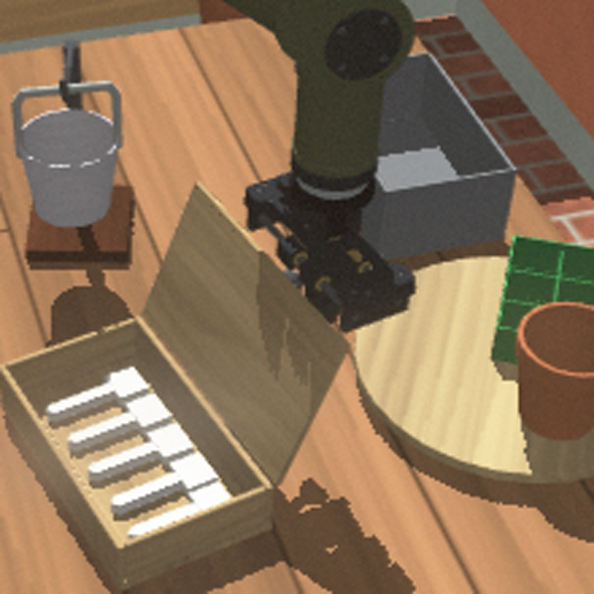

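The pail hangs well; the gripper is behind the lid to the side of the knob, shadow of the fingers on the lid at (285, 330). Push the lid slowly along its arc.

Request:
{"op": "step_arm", "data": {"motion": [{"dp": [-12, 0, -1], "twist": [0, 0, 0], "hand": -1}, {"dp": [-24, 0, -3], "twist": [0, 0, 0], "hand": -1}, {"dp": [-36, 0, -5], "twist": [0, 0, 0], "hand": -1}, {"dp": [-48, 0, -7], "twist": [0, 0, 0], "hand": -1}, {"dp": [-60, 0, -8], "twist": [0, 0, 0], "hand": -1}]}}

```text
clock: 55.22
tool_pos: [0.642, 0.0221, 0.1602]
eef_rot: [0.994, 0.11, 0.003, 0.0]
contact_force: [1.7, 1.9, 1.5]
opening: 0.002
finger_force: 1.0
```

Request:
{"op": "step_arm", "data": {"motion": [{"dp": [-12, 0, -2], "twist": [0, 0, 0], "hand": -1}, {"dp": [-23, 0, -2], "twist": [0, 0, 0], "hand": -1}, {"dp": [-34, 0, -2], "twist": [0, 0, 0], "hand": -1}, {"dp": [-46, 0, 0], "twist": [0, 0, 0], "hand": -1}, {"dp": [-58, 0, 3], "twist": [0, 0, 0], "hand": -1}]}}

```text
clock: 55.85
tool_pos: [0.5821, 0.0087, 0.1555]
eef_rot: [0.994, 0.11, 0.0, 0.0]
contact_force: [1.6, -0.1, 0.9]
opening: 0.006
finger_force: 0.9
```

```bash
cat > lid.py <<'E'
from h import *
s=st();d=np.array(s['tool_pos'])[:2]-O;print('box',d@U*1000,d@N*1000,'tipz',s['tool_pos'][2]*1000+17.5)
for c in('side','top'):
  s=snap(c);P=cloud(s).reshape(-1,3);im=s['pixels'].reshape(-1,3).astype(int);d=P[:,:2]-O;X=d@U*1000;Y=d@N*1000;Z=P[:,2]*1000
  for y0 in (-125,-100,0,60,110):
    k=(abs(Y-y0)<12)&(Z>66)&(Z<240)&(X>-90)&(X<120)&(im[:,0]-im[:,2]>12)&(im[:,0]>im[:,1])
    if k.sum()>25:
      q=np.c_[X[k],Z[k]];m=q.mean(0);v=np.linalg.svd(q-m,full_matrices=False)[2][0];v*=np.sign(v[1]) or 1
      print(c,y0,k.sum(),'theta',round(np.arctan2(v[1],-v[0]),3),'maxz',np.percentile(Z[k],98).round(1),'minx',X[k].min().round(1))
E
python3 lid.py
```

```text
t 55.85 p [0.5821 0.0087 0.1555] R [[0.976, 0.219, 0.0], [0.219, -0.976, -0.0], [0.0, 0.0, -1.0]] F [ 1.6 -0.1  0.9] op 0.006 ff 0.9091146552236751
box 55.03551985716152 -54.67868867397513 tipz 172.9801284385121
side -125 127 theta 1.197 maxz 218.4 minx 19.0
side -100 71 theta 1.213 maxz 218.0 minx 19.3
side 0 66 theta 1.218 maxz 218.4 minx 19.7
side 60 52 theta 1.216 maxz 219.3 minx 19.1
side 110 57 theta 1.214 maxz 218.8 minx 19.7
top -125 88 theta 1.163 maxz 218.3 minx 2.4
top -100 67 theta 1.148 maxz 220.3 minx 16.6
top 60 142 theta 1.163 maxz 216.0 minx 17.5
top 110 173 theta 1.155 maxz 217.6 minx 16.2
```

Request:
{"op": "step_arm", "data": {"motion": [{"dp": [-11, 0, 5], "twist": [0, 0, 0], "hand": -1}, {"dp": [-22, 0, 10], "twist": [0, 0, 0], "hand": -1}, {"dp": [-32, 0, 16], "twist": [0, 0, 0], "hand": -1}, {"dp": [-42, 0, 23], "twist": [0, 0, 0], "hand": -1}, {"dp": [-50, 0, 31], "twist": [0, 0, 0], "hand": -1}]}}

```text
clock: 56.58
tool_pos: [0.5329, -0.0021, 0.1239]
eef_rot: [0.994, 0.11, -0.0, -0.0]
contact_force: [1.7, -0.1, 1.3]
opening: 0.004
finger_force: 0.6
```

Request:
{"op": "step_arm", "data": {"motion": [{"dp": [-8, 0, 9], "twist": [0, 0, 0], "hand": -1}, {"dp": [-15, 0, 19], "twist": [0, 0, 0], "hand": -1}, {"dp": [-21, 0, 30], "twist": [0, 0, 0], "hand": -1}, {"dp": [-26, 0, 41], "twist": [0, 0, 0], "hand": -1}, {"dp": [-30, 0, 52], "twist": [0, 0, 0], "hand": -1}]}}

```text
clock: 57.2
tool_pos: [0.5041, -0.0086, 0.0717]
eef_rot: [0.994, 0.11, -0.0, -0.0]
contact_force: [0.6, 0.6, -0.5]
opening: 0.002
finger_force: 0.4
```

Request:
{"op": "step_arm", "data": {"motion": [{"dp": [-2, 0, 6], "twist": [0, 0, 0], "hand": -1}, {"dp": [-3, 0, 11], "twist": [0, 0, 0], "hand": -1}, {"dp": [-4, 0, 16], "twist": [0, 0, 0], "hand": -1}, {"dp": [-4, 0, 18], "twist": [0, 0, 0], "hand": -1}]}}

```text
clock: 57.7
tool_pos: [0.5003, -0.0094, 0.0541]
eef_rot: [0.994, 0.11, -0.0, -0.0]
contact_force: [-0.5, 0.9, 0.7]
opening: 0.007
finger_force: 0.4
```

```bash
python3 lid.py
```

```text
t 57.7 p [ 0.5003 -0.0094  0.0541] R [[0.976, 0.219, -0.001], [0.219, -0.976, 0.0], [-0.001, -0.0, -1.0]] F [-0.5  0.9  0.7] op 0.007 ff 0.3617757345273276
box -28.736771758386034 -54.53594035070134 tipz 71.63526162921254
side -125 641 theta 0.932 maxz 180.9 minx -86.2
side -100 592 theta 1.13 maxz 234.7 minx -85.5
side 0 317 theta 0.304 maxz 177.4 minx -85.5
side 60 167 theta 0.004 maxz 76.1 minx -85.5
side 110 121 theta 0.001 maxz 76.4 minx -85.8
top -125 268 theta 0.05 maxz 176.1 minx -84.5
top -100 183 theta 0.058 maxz 167.3 minx -84.7
top 0 81 theta 0.023 maxz 75.1 minx 34.4
top 60 126 theta 3.138 maxz 73.8 minx 18.8
top 110 101 theta 0.003 maxz 73.7 minx 15.4
```

Request:
{"op": "step_arm", "data": {"motion": [{"dp": [0, 0, 1], "twist": [0, 0, 0], "hand": -1}, {"dp": [0, 0, 2], "twist": [0, 0, 0], "hand": -1}, {"dp": [0, 0, 3], "twist": [0, 0, 0], "hand": -1}, {"dp": [0, 0, 3], "twist": [0, 0, 0], "hand": -1}]}}

```text
clock: 58.3
tool_pos: [0.5008, -0.0094, 0.052]
eef_rot: [0.994, 0.11, 0.0, -0.0]
contact_force: [-0.9, -0.5, 6.7]
opening: 0.009
finger_force: 3.5
```

Request:
{"op": "step_arm", "data": {"motion": [{"dp": [0, 0, 1], "twist": [0, 0, 0], "hand": -1}, {"dp": [0, 0, 2], "twist": [0, 0, 0], "hand": -1}, {"dp": [0, 0, 2], "twist": [0, 0, 0], "hand": -1}]}}

```text
clock: 58.68
tool_pos: [0.5008, -0.0094, 0.0518]
eef_rot: [0.994, 0.11, 0.001, -0.0]
contact_force: [-3.8, 1.0, 26.9]
opening: 0.003
finger_force: 13.4
```

Firm stop: lid is on the rim. Retract and verify.

Request:
{"op": "step_arm", "data": {"motion": [{"dp": [0, 0, -10], "twist": [0, 0, 0], "hand": -1}, {"dp": [0, 0, -50], "twist": [0, 0, 0], "hand": -1}, {"dp": [0, 0, -110], "twist": [0, 0, 0], "hand": -1}, {"dp": [-40, 40, -130], "twist": [0, 0, 0], "hand": -1}, {"dp": [-60, 90, -130], "twist": [0, 0, 0], "hand": -1}]}}

```text
clock: 59.3
tool_pos: [0.4616, -0.1105, 0.1812]
eef_rot: [0.994, 0.112, 0.001, 0.0]
contact_force: [1.5, -0.5, -0.7]
opening: 0.003
finger_force: 0.0
```

Request:
{"op": "step_arm", "data": {"motion": [{"dp": [-10, 60, 0], "twist": [0, 0, 0], "hand": -1}, {"dp": [-10, 110, 0], "twist": [0, 0, 0], "hand": -1}, {"dp": [-10, 110, 0], "twist": [0, 0, 0], "hand": -1}, {"dp": [-10, 110, 0], "twist": [0, 0, 0], "hand": -1}]}}

```text
clock: 59.8
tool_pos: [0.4759, -0.219, 0.1791]
eef_rot: [0.994, 0.11, -0.0, -0.001]
contact_force: [-0.3, 0.3, 0.2]
opening: 0.005
finger_force: 0.0
```

```bash
python3 lid.py; python3 -c "
from h import *
s=snap('side','end')
P=cloud(s).reshape(-1,3);d=P[:,:2]-O;X=d@U*1000;Y=d@N*1000;Z=P[:,2]*1000
for x0 in (-70,-40,0,40,70):
  k=(abs(X-x0)<10)&(abs(Y-80)<40)&(Z>50)&(Z<100);print(x0,np.median(Z[k]))
for t in ('pail','fork','jar','small_pot','saucer'):
  q=r.search_frame('side',t);print(t,np.round(q[0]['score'],2),np.round(toW(s,q[0]['at']),3)) if q else print(t)"
```

```text
t 59.8 p [ 0.4759 -0.219   0.1791] R [[0.976, 0.219, -0.001], [0.219, -0.976, 0.001], [-0.0, -0.001, -1.0]] F [-0.3  0.3  0.2] op 0.005 ff 0.0
box -98.34868343672356 -253.76381477546877 tipz 196.6463050674678
side -125 195 theta 0.001 maxz 73.4 minx -85.8
side -100 192 theta 0.001 maxz 74.5 minx -85.3
side 0 86 theta 1.708 maxz 113.5 minx -85.8
side 60 133 theta 3.133 maxz 73.5 minx -85.0
side 110 229 theta 0.001 maxz 73.8 minx -86.3
top -125 345 theta 0.001 maxz 74.6 minx -84.5
top -100 334 theta 3.142 maxz 74.7 minx -84.9
top 0 290 theta 0.087 maxz 109.5 minx -85.2
top 60 326 theta 3.139 maxz 75.5 minx -84.6
top 110 320 theta 3.14 maxz 75.2 minx -85.1
-70 68.55113398911894
-40 69.17089997390158
0 69.02665617640747
40 67.7965780761538
70 nan
pail 0.66 [0.489 0.342 0.147]
fork 0.73 [0.266 0.255 0.013]
jar 0.91 [ 0.613 -0.493  0.074]
small_pot 0.7 [ 0.297 -0.344  0.049]
saucer 0.68 [ 0.506 -0.493  0.008]
  return _methods._mean(a, axis=axis, dtype=dtype,
  ret = ret.dtype.type(ret / rcount)
```

View pics/end.png

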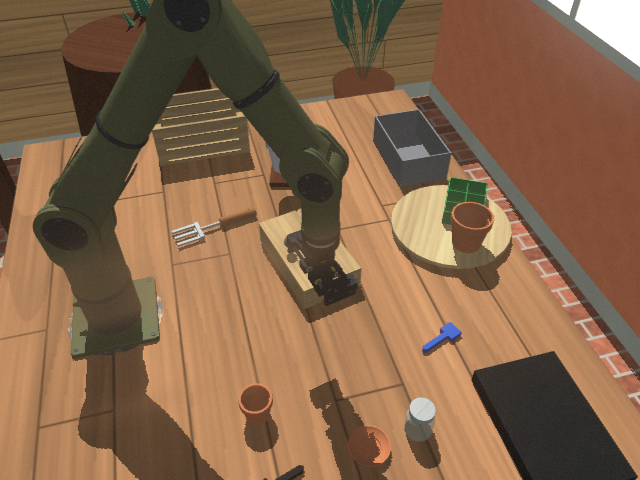

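The lid is closed flat (top at 68.5 mm across its depth), no white markers are left on the bench, the bystanders are in place, and the arm is clear above.

```bash
python3 -c "
from h import *
print(r.finish_job())"
```

```text
the job is handed in; nothing more can be done
None
```

The job is handed in, with no verdict returned: the pail hangs in the hook, all five white markers lie flat side by side in the box with their heads at the hinge side, the lid is closed, and the other things on the bench were left where they were.

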